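Trim the temperature controller with the plastic tuning tool

ROBOT

A 6-joint arm with a two-finger parallel gripper is mounted at the origin on the work surface. World frame = base frame: x ahead of the robot, y to its left, z up, the work surface at z = 0. Lengths are in mm, angles in rad, forces in N, time in s.
With the tool pointing down it reaches from about 325 to 925 mm from the base axis. Payload 3.1 kg.
Tool frame: the origin (TCP) lies between the finger pads; the fingertips stand 19 mm ahead of it and the grasp point (between the pads) is the TCP; z points along the fingers, y is the direction in which the jaws open and shut (so a half turn about z gives the same grasp; the last joint's range is limited). The gripper opens to 85 mm and grips with 20 to 120 N. Pads are 22 mm wide; open, the fingers measure 114 mm over their backs; the gripper's body (76 mm by 85 mm) begins 54 mm behind the grasp point. The pads swing forward as they close: fully open they stand 13 mm farther back than shut.
Start: joints at [-0.112, 0.217, 1.613, -0, 1.311, -0.112], TCP at [625.012, 0.021, 250.3] pointing down, gripper open.
Joint ranges: [-2.75, 2.75], [-0.78, 2.1], [0.31, 2.55], [-1.13, 4.27], [0.13, 2.63], [-2.58, 2.58]. Speed limits (rad/s): [2.79, 2.79, 3.14, 3.14, 3.14, 3.14].

INTERFACE

Orientations are given as a unit quaternion [w, x, y, z].
In Python, from rig import r gives the robot as it stands.
- The arm moves only by the shell command python3 -m handwheel 'ROWS' [FORCE]. ROWS is JSON, a list of rows, each a list of 7 numbers: the turn, a rotation vector about the tool's x, y, z in degrees, then the shift along the tool's x, y, z in mm, then the gripper's target within -1 to 1 (fully open at 1, half-way at 0, shut at -1). In form: [[ax, ay, az, tx, ty, tz, fingers], ...]. A call has 1 to 10 rows; each row is the pose to reach, as a shift and turn from the pose measured when the call began, along the tool's axes at that moment; what a row does not reach only later rows make up. A row lasts 1/8 s, in which the tool goes at most 62.5 mm and 10.7 degrees, less where a joint would pass 70% of its speed; a pose out of reach is approached as far as the arm can. A call with a gripper value outside its range is refused whole. The fingers move at their own pace and stop on an object; FORCE is the grip in N (left out, the last holds). Time passes only in rows, so rows that repeat a pose let the fingers close. It gives the time, the measured TCP pose, the force and the opening at its end, in the units of the state.
- r.sense(): the state, without advancing time (a new reading comes with each control period).
- r.grab_frame(name): name is "scene" or "side" or "wrist"; returns a dict with "image" (480x640x3 uint8, red, green, blue), "depth" (480x640 float32, mm along the optical axis (not along the pixel's ray), 0 where there is no reading), "intrinsics" (3x3 intrinsics, pixels), "k1" (the pictures are not rectified: a ray, as slopes to the right and down, at radius r is drawn at 1 + k1 r^2 times it, then the intrinsics apply), "rvec" (rotation vector, rad) and "tvec" (3), from world to camera coordinates, as OpenCV has them. Camera axes: x right, y down, z forward; pixel columns grow to the right and rows downward; lengths in mm; the calibration is good to about 2 mm. A picture is of the moment at which its call begins.
- r.sign_off(): hands the job in, once; it reports no verdict.
Trained networks look in the newest picture that a camera, given by its name, has taken for a name from the list of things; names that differ only in an ending like _2 or _b are one class to them, and where a whole thing is asked for, a point or a joint stands for the part that bears it (a point fixed in the world has none). Each returns a list of dicts, best first, with "score" (0 to 1); they miss things now and then, are a little off and sometimes report something else, mostly with a low value. They report only what shows in the picture. A call takes as long as a camera call. They do not tell look-alikes from the thing itself.
- r.outline_of(target, camera): "region" (480x640 bool, what is visible of it) and "box" ([left, top, right, bottom] in pixels, round what is visible of it).
- r.place_of(target, camera): "uv" ([column, row] in pixels: a listed point, or the origin of a listed thing).
The state is a dict: "time_s": time; "joints": joint angles; "joint_vel": joint speeds; "effort": joint torques, N m; "tool_pos": TCP position; "tool_rot": TCP orientation; "contact_force": force on the tool from outside, world axes, zero at the start; "moment": the same for the moment, N m; "gripper_width": opening from 0.0 (shut) to 1.0 (fully open).
Only numpy, scipy, OpenCV 4.12 (cv2) and the standard library are available. Lean on these libraries where they do the work, as an engineer would, in place of code of your own. Each camera call takes 0.05 s, during which the arm holds its last target.

TASK

Calibrate the blue temperature controller: first slide its orange-tabbed shutter fully open, then take the yellow tuning tool out of its stand, put its blade in the slot of the trimmer screw and turn the screw until the black pointer lines up with the red mark. Then stand the tool back in its stand, seated on its flange, and finally slide the shutter fully closed again; leave the beaker, jar and bottle where they stand.

Things in the scene. Friction and masses are not known exactly. Their poses are not given: they have to be found in the camera images.
- controller: Blue wedge-shaped temperature controller, fixed: 200 mm wide (y), 161 mm deep (x), 35 mm high at its front (low) edge, 105 mm at the back; origin under the middle of its face. The white face slopes 28 degrees and looks up and to -x of this frame, which points roughly away from the robot. A rail 12 mm high runs along the face below the screw.
- slot (a point): Centre of the floor of the slot in the brass trimmer screw (25 mm wide) on the face. x runs along the slot to the pointer's side; z is the screw's axis, out of the face, 28 degrees from vertical. Slot 5 mm wide, 5 mm deep, and above it a step 8 mm wide, 2 mm deep. A fixed steel collar (inner 27, outer 35 mm wide) rises to 8 mm above the slot floor; the face is 3 mm below the slot floor.
- trimmer (a joint): Turn of the screw in rad, counter-clockwise positive looking at the face; 0 = pointer straight up the slope; range -1.6 to 1.6. It turns stiffly (about 0.04 N m) and stays where it is left. The mark is always 0.6 to 1.5 rad counter-clockwise of the pointer's start.
- mark (a point): A point 48 mm from the screw's axis in the direction of the red set mark (a 11 x 9 mm tab on the face that begins there and lies outward); the pointer is lined up when pointer meets this point. Nothing moves the mark.
- shutter_grip (a point): Middle of the shutter's orange tab, 9 mm below its top edge: z out of the face (28 degrees from vertical), y the way the shutter opens, x up the slope. The tab is 10 mm thick along y, 28 mm along x and rises 26 mm from the grey plate (42 mm along y, 52 mm along x, 3 mm thick), whose top is 17 mm below this point.
- handle (a point): Centre of the yellow square handle (18 x 18 mm, 66 mm long) of the loose tuning tool, 50 g, upright in its stand at the start. z runs up along the tool, x along the blade's width; the handle's sides face x and y. Below it: a black flange (26 mm wide, 4 mm thick, underside 37 mm below this point), a round white shank (10 mm thick, 36 mm long) and the blade.
- pointer (a point): A point 48 mm from the screw's axis in the direction of the black pointer, which turns with the screw (the pointer's drawn tip is about 48 mm out).
- shutter (a joint): Travel of the sliding shutter in m: 0 = closed, covering the screw; 0.07 = fully open. It slides level along the face, to the left as seen from the low front, with about 1.5 N of friction, and stays where it is left.
- blade (a point): Tip of the tool's flat white blade, 83 mm below handle on the tool's axis, same axes. The blade is 12 mm wide (along x), 3 mm thick and 10 mm long; its last 2 mm are 11 mm wide and 2 mm thick.
- stand_mouth (a point): Centre of the mouth of the round hole (19 mm wide, through) in the top of the grey tool stand, a fixed block of 64 x 64 x 60 mm; z up. The tool hangs in it with the underside of its flange on the block's top, so that handle is 37 mm above this point.
- beaker: Clear open beaker, 84 mm wide, 110 mm high, loose; origin at the centre of its underside, z up. To be left alone.
- jar: Amber glass jar, 56 mm wide, 70 mm high, loose; origin at the centre of its underside. To be left alone.
- flask: White plastic bottle with blue cap, 54 mm wide, 115 mm high, loose; origin at the centre of its underside. To be left alone.
Things that resemble listed ones, but are neither listed nor needed, are in the scene too. Leave any green look-alike of the part that bears stand_mouth alone.

How it is judged:
By the outcome, as a careful person would: the job done as asked, in the order asked, and still so for the second after the job is handed in, with the robot touching nothing.
It also fails if it takes over 72 s, if anything falls off the work surface, if the arm or the gripper's body presses on something with over 40 N, if the wrist force passes 120 N, or if a joint passes its speed limit or range.

## Working session

There is one attempt and no reset: what is moved stays moved. The work goes in short steps, Python scripts to look and compute and a shell command to move; the robot and the scene stay as the last step left them, time stands still between calls to the robot, and variables do not carry over. Pictures are saved under pics/ and viewed, and the job is handed in when it is done.

```bash
ls; mkdir -p pics
cat > h.py <<'E'
import numpy as np,cv2
from rig import r
from scipy.spatial.transform import Rotation as R
def snap(n,save=None):
    f=r.grab_frame(n)
    if save: cv2.imwrite('pics/'+save+'.png',f['image'][:,:,::-1])
    return f
def RT(f): return cv2.Rodrigues(np.array(f['rvec'],float))[0],np.array(f['tvec'],float).reshape(3)
def slopes(f,uv):
    K=np.array(f['intrinsics']);d=np.array([(uv[0]-K[0,2])/K[0,0],(uv[1]-K[1,2])/K[1,1]]);s=d.copy()
    for _ in range(30): s=d/(1+f['k1']*(s@s))
    return s
def ray(f,uv):
    Rm,t=RT(f);s=slopes(f,uv);d=Rm.T@np.array([s[0],s[1],1]);o=-Rm.T@t
    return o,d
def pt(f,uv,z=None,w=1):
    if z is None:
        u,v=int(round(uv[0])),int(round(uv[1]));p=f['depth'][max(v-w,0):v+w+1,max(u-w,0):u+w+1];p=p[p>0]
        if len(p)==0:return None
        z=np.median(p)
    o,d=ray(f,uv); return o+d*z
def onz(f,uv,h):
    o,d=ray(f,uv); return o+d*(h-o[2])/d[2]
def proj(f,P):
    Rm,t=RT(f);c=Rm@np.array(P,float)+t;s=c[:2]/c[2];s=s*(1+f['k1']*(s@s));K=np.array(f['intrinsics'])
    return np.array([K[0,0]*s[0]+K[0,2],K[1,1]*s[1]+K[1,2]])
def tri(obs):
    A=np.zeros((3,3));b=np.zeros(3)
    for f,uv in obs:
        o,d=ray(f,uv);d=d/np.linalg.norm(d);M=np.eye(3)-np.outer(d,d);A+=M;b+=M@o
    return np.linalg.solve(A,b)
def pose():
    s=r.sense();q=s['tool_rot'];return np.array(s['tool_pos']),R.from_quat([q[1],q[2],q[3],q[0]])
def togo(p,Rt):
    p0,R0=pose();return np.degrees((R0.inv()*Rt).as_rotvec()).round(2),R0.inv().apply(np.array(p)-p0).round(1)
E
python3 - <<'E'
from h import *
print(r.sense())
for n in('scene','side','wrist'):
    f=snap(n,n+'0');Rm,t=RT(f);print(n,-Rm.T@t,Rm[2],f['k1'],f['intrinsics'][0])
    for k in['slot','mark','shutter_grip','handle','pointer','blade','stand_mouth','controller','beaker','jar','flask']:
        print(k,[(np.round(x['uv']),round(x['score'],2),(pt(f,x['uv']) if 0<=x['uv'][0]<640 and 0<=x['uv'][1]<480 else None)) for x in r.place_of(k,n)[:3]])
E
```

```text
pics
{'time_s': 0.0, 'joints': array([-1.12222434e-01,  2.17741453e-01,  1.61496851e+00,  6.89114679e-06,
        1.31129237e+00, -1.12192682e-01]), 'joint_vel': array([-1.31589066e-03, -8.74807455e-05,  2.48446649e-04,  1.25666999e-03,
        1.40834428e-03, -6.10915727e-05]), 'effort': array([-2.90135131e-04, -3.96841800e+01, -3.03850436e+01, -2.80225659e-04,
        9.87685227e-03,  9.68610237e-06]), 'tool_pos': array([6.24215010e+02, 9.85364238e-02, 2.48958148e+02]), 'tool_rot': array([-0.00094406,  0.70711741,  0.70709512, -0.00074859]), 'contact_force': array([-0.65774284,  0.67139819, -0.10715384]), 'moment': array([ 0.05059226,  0.01807126, -0.04248675]), 'gripper_width': 0.9997193381664571}
scene [ 992.03324209 -605.27013298 1041.77995983] [-0.34710062  0.4885064  -0.80055147] -0.06804908785777894 [603.16656601   0.         314.83664791]
slot []
mark [(array([311., 204.]), 0.43, array([509.21899535,  57.26260945,  73.05218704]))]
shutter_grip [(array([332., 210.]), 0.61, array([560.46454967,  62.54286966,  84.78904547]))]
handle []
pointer []
blade []
stand_mouth [(array([2
[... 1704 characters left out ...]
array([191.,  96.]), 0.59, array([518.86005605, 105.76244356,  70.4612364 ])), (array([236., 138.]), 0.38, array([560.31788716,  72.14599468,  92.90046814]))]
blade []
stand_mouth [(array([130., 362.]), 0.91, array([569.95098494,  12.55746998, 291.60739255])), (array([237., 380.]), 0.67, array([ 536.09474154, -185.45559454,   69.77273445])), (array([403., 286.]), 0.16, array([712.48983399, -72.76401206,  64.6029195 ]))]
controller [(array([215., 170.]), 0.91, array([531.56222846,  43.36281794,  63.31736219]))]
beaker [(array([406., 285.]), 0.72, array([714.95801957, -71.31490409,  66.91038601]))]
jar []
flask [(array([229., 408.]), 0.41, array([ 537.35213747, -184.84401579,  109.43559602]))]
```

View pics/scene0.png

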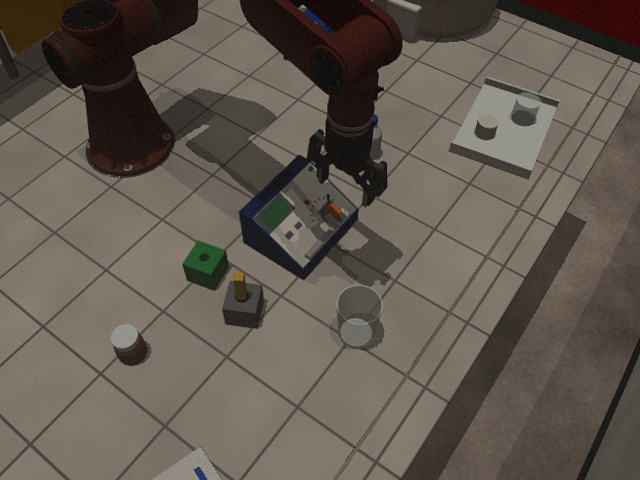

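View pics/side0.png

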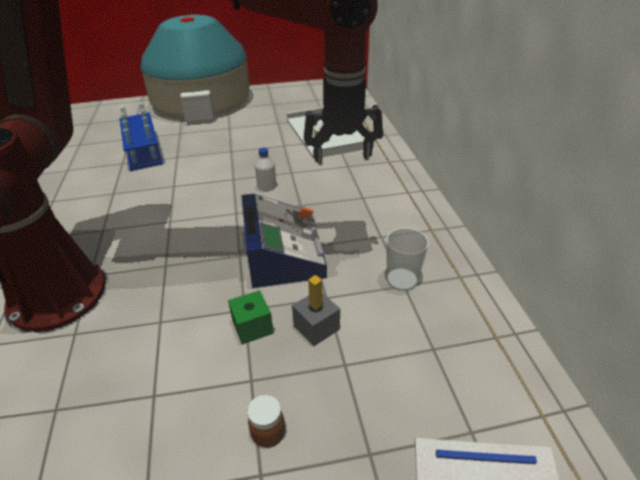

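View pics/wrist0.png

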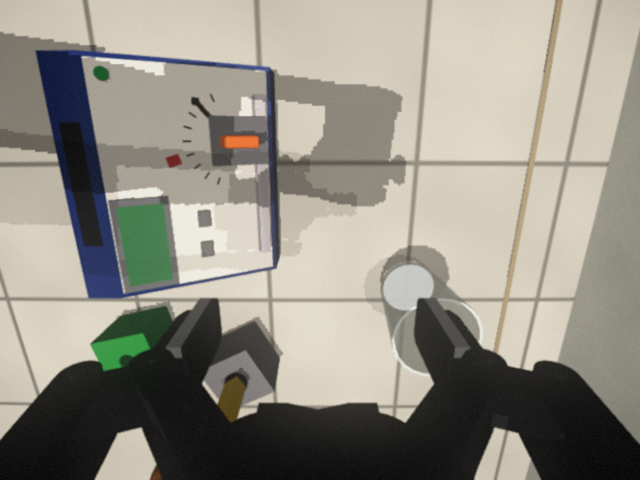

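```bash
cat > face.py <<'E'
from h import *
def cloud(f):
    v,u=np.mgrid[0:480,0:640];d=f['depth'];m=d>0
    K=np.array(f['intrinsics']);uv=np.stack([u,v],-1).reshape(-1,1,2).astype(float)
    n=cv2.undistortPoints(uv,K,np.array([f['k1'],0,0,0,0])).reshape(480,640,2)
    c=np.dstack([n*d[...,None],d]);Rm,t=RT(f)
    return (c-t)@Rm,m
E
python3 - <<'E'
from face import *
f=snap('wrist');P,m=cloud(f);im=f['image'].astype(int)
hsv=cv2.cvtColor(f['image'],cv2.COLOR_RGB2HSV)
org=(hsv[...,0]<14)&(hsv[...,1]>170)&(hsv[...,2]>150)&m
n,l,s,c=cv2.connectedComponentsWithStats(org.astype(np.uint8))
for i in range(1,n):
    if s[i,4]>30: 
        Q=P[l==i];print(s[i],c[i],Q.mean(0),Q.min(0),Q.max(0)); rr=cv2.minAreaRect(Q[:,:2].astype(np.float32));print(rr)
# face plane: region in box
box=np.zeros((480,640),bool);box[70:270,90:265]=1
Q=P[box&m&(hsv[...,1]<60)]
# seed: robust
best=None;rng=np.random.default_rng(0)
for _ in range(500):
    a=Q[rng.choice(len(Q),3,False)];nn=np.cross(a[1]-a[0],a[2]-a[0]);
    if np.linalg.norm(nn)<100: continue
    nn/=np.linalg.norm(nn);k=abs((Q-a[0])@nn)<1.5
    if best is None or k.sum()>best.sum():best=k
A=Q[best];c0=A.mean(0);nn=np.linalg.svd(A-c0,full_matrices=False)[2][2];nn*=np.sign(nn[2])
print('plane',nn,np.degrees(np.arccos(nn[2])),np.degrees(np.arctan2(nn[1],nn[0])),c0,best.mean())
for uv in[(82,56),(271,68),(124,294),(275,266),(38,52),(90,297),(196,100),(173,160)]:print(uv,pt(f,uv))
cv2.imwrite('pics/wc.png',cv2.resize(f['image'][40:310,30:300,::-1],None,fx=2.2,fy=2.2,interpolation=cv2.INTER_CUBIC))
E
```

```text
[224 136  35  12 404] [240.7029703  141.40841584] [563.35822989  69.42499729  91.28336833] [549.50220736  64.70012043  83.64187401] [576.3769476   73.77046169  98.33760463]
((562.9608154296875, 69.26821899414062), (8.869433403015137, 26.82248306274414), 89.22016143798828)
plane [ 0.47013494 -0.00294464  0.88258964] 28.04365483001365 -0.3588619126472038 [508.13168926  52.37997715  75.36419935] 0.7752365930599369
(82, 56) [453.16440941 131.10723768 104.01936196]
(271, 68) [578.80802165 138.32290958   1.54599158]
(124, 294) [451.85323257 -61.6085255  104.93622931]
(275, 266) [579.40477726 -63.10786005  35.66525202]
(38, 52) [422.41580086 133.88499977 106.33528423]
(90, 297) [421.08714058 -64.03962519 106.34581506]
(196, 100) [522.82165246 102.84785242  70.01908134]
(173, 160) [501.57817304  53.95306401  80.9725302 ]
```

View pics/wc.png

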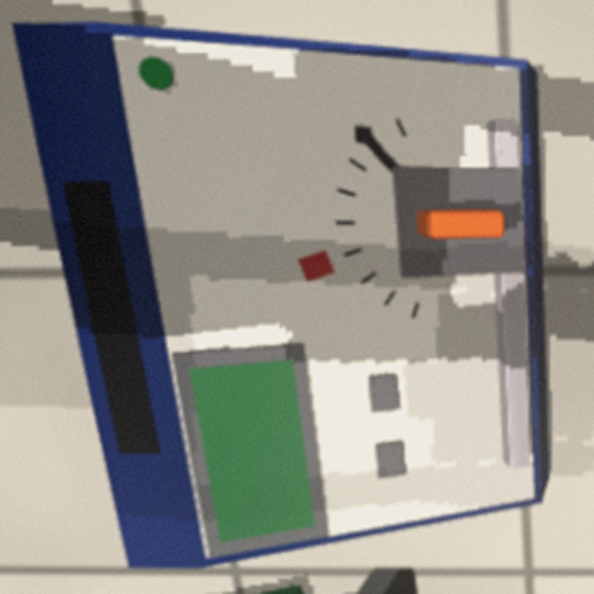

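```bash
cat >> face.py <<'E'
psi=np.radians(-0.36)
Z=R.from_euler('z',psi)
c28,s28=np.cos(np.radians(28)),np.sin(np.radians(28))
n=Z.apply([s28,0,c28]);u=Z.apply([-c28,0,s28]);o=Z.apply([0,-1,0])
F0=np.array([508.13,52.38,75.36]) # on face plane
def toolR(xdir,zdir):
    z=zdir/np.linalg.norm(zdir);x=xdir-z*(xdir@z);x/=np.linalg.norm(x);return R.from_matrix(np.column_stack([x,np.cross(z,x),z]))
E
python3 - <<'E'
from face import *
f=snap('wrist');P,m=cloud(f)
hsv=cv2.cvtColor(f['image'],cv2.COLOR_RGB2HSV)
org=(hsv[...,0]<14)&(hsv[...,1]>170)&(hsv[...,2]>150)&m
l=cv2.connectedComponents(org.astype(np.uint8))[1];Q=P[l==l[141,240]]
h=(Q-F0)@n;print('h pct',np.percentile(h,[5,25,50,75,95]))
T=Q[h>np.median(h)-2.5];a=T@u;b=T@o;print(len(T),np.ptp(a),np.ptp(b))
ca=(np.percentile(a,1)+np.percentile(a,99))/2;cb=(np.percentile(b,1)+np.percentile(b,99))/2
top=u*ca+o*cb+n*(F0@n+np.median(h));G=top-9*n;print('G',G)
Rt=toolR(u,-n)
print(togo(G+60*n,Rt)); print(proj(f,G),proj(f,top))
E
```

```text
h pct [38.40023672 39.4284871  39.96406341 40.55427594 41.35918813]
394 27.845893578619325 8.911830237958583
G [560.07943106  69.31234478  82.86408133]
(array([ 21.86,  22.  , -87.69]), array([ 69.1, -36.8, 114.5]))
[239.11419589 141.24293306] [242.11316925 141.56747473]
```

```bash
python3 -m handwheel '[[22,22,-87.7,69,-37,114,-0.2],[22,22,-87.7,69,-37,114,-0.2],[22,22,-87.7,69,-37,114,-0.2],[22,22,-87.7,69,-37,114,-0.2],[22,22,-87.7,69,-37,114,-0.2],[22,22,-87.7,69,-37,114,-0.2],[22,22,-87.7,69,-37,114,-0.2],[22,22,-87.7,69,-37,114,-0.2],[22,22,-87.7,69,-37,114,-0.2],[22,22,-87.7,69,-37,114,-0.2]]' 40
python3 - <<'E'
from face import *
G=np.array([560.08,69.31,82.86])
f=snap('wrist','w1');P,m=cloud(f)
hsv=cv2.cvtColor(f['image'],cv2.COLOR_RGB2HSV)
org=(hsv[...,0]<14)&(hsv[...,1]>170)&(hsv[...,2]>120)&m
Q=P[org];print(len(Q));h=(Q-F0)@n;print(np.percentile(h,[5,50,95]))
T=Q[h>38]
if len(T)>20:
  a=T@u;b=T@o;print(a.min(),a.max(),b.min(),b.max(),'G',G@u,G@o)
print(togo(G+5*n,toolR(u,-n)),proj(f,G+9*n),r.sense()['joints'],r.place_of('shutter_grip','wrist'))
E
```

```text
time_s: 3.15
tool_pos: [588.2, 69.4, 135.7]
tool_rot: [-0.243, 0.003, 0.97, -0.0]
contact_force: [0.3, 0.1, -0.8]
gripper_width: 0.406
673
[ 2.01122063 39.99494352 41.07721754]
-469.08308792722704 -441.41488397638835 -77.19085213885731 -68.47742125674513 G -455.2266025142669 -72.82769515216913
(array([-0.08, -0.07, -0.1 ]), array([-0.2,  0. , 55.1])) [316.41445555 272.91916899] [-1.72580673e-03  5.62987915e-01  1.44315496e+00  7.37717198e-04
  1.62539303e+00 -1.56498567e+00] [{'uv': [316.1, 269.0], 'score': 0.61}]
```

View pics/w1.png

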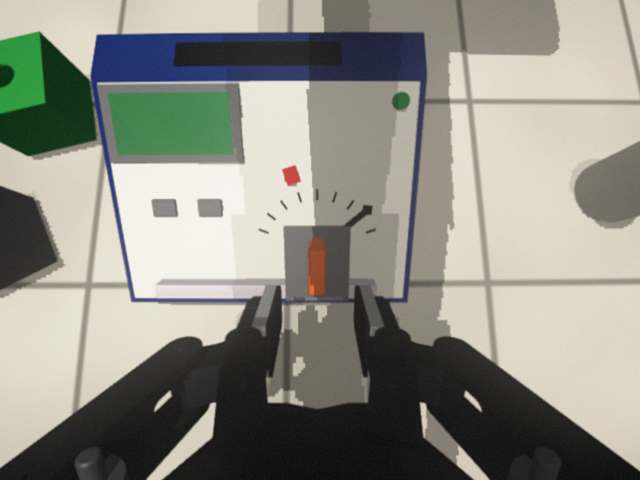

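The picture shows the orange tab at (316,265), centred between the fingers. The red mark is at (291,176) and the pointer tip at (368,210). Next I descend and grip.

```bash
python3 -m handwheel '[[0,0,0,0,0,25,-0.2],[0,0,0,0,0,45,-0.2],[0,0,0,0,0,55,-0.2],[0,0,0,0,0,55,-0.2],[0,0,0,0,0,55,-1],[0,0,0,0,0,55,-1],[0,0,0,0,0,55,-1],[0,0,0,0,0,55,-1]]' 40
```

```text
time_s: 4.25
tool_pos: [563.2, 68.9, 88.6]
tool_rot: [-0.241, 0.004, 0.97, -0.0]
contact_force: [0.8, -1.0, 4.1]
gripper_width: 0.108
```

```bash
python3 -m handwheel '[[0,0,0,0,-12,0,-1],[0,0,0,0,-25,0,-1],[0,0,0,0,-38,0,-1],[0,0,0,0,-50,0,-1],[0,0,0,0,-60,0,-1],[0,0,0,0,-67,0,-1],[0,0,0,0,-70,0,-1],[0,0,0,0,-72,0,-1],[0,0,0,0,-72,0,-1]]'
```

```text
time_s: 5.38
tool_pos: [562.7, -1.3, 88.6]
tool_rot: [-0.241, 0.004, 0.97, 0.001]
contact_force: [2.5, 4.8, 0.3]
gripper_width: 0.105
```

```bash
python3 -m handwheel '[[0,0,0,0,0,0,-0.2],[0,0,0,0,0,0,-0.2],[0,0,0,0,0,0,-0.2],[0,0,0,0,0,-20,-0.2],[0,0,0,0,30,-55,-0.2],[0,0,0,0,60,-80,-0.2],[0,0,0,0,65,-90,-0.2],[0,0,0,0,65,-90,-0.2]]'
python3 - <<'E'
from face import *
f=snap('wrist','w2');P,m=cloud(f)
hsv=cv2.cvtColor(f['image'],cv2.COLOR_RGB2HSV)
org=(hsv[...,0]<14)&(hsv[...,1]>170)&(hsv[...,2]>120)&m
Q=P[org];h=(Q-F0)@n;T=Q[h>37]
if len(T)>20:
  a=T@u;b=T@o;print(len(T),(a.min()+a.max())/2,(b.min()+b.max())/2)
for k in('slot','mark','pointer','shutter_grip','handle','stand_mouth'):
    print(k,[(np.round(x['uv'],1),round(x['score'],2)) for x in r.place_of(k,'wrist')])
cv2.imwrite('pics/w2c.png',cv2.resize(f['image'][100:400,170:470,::-1],None,fx=2,fy=2,interpolation=cv2.INTER_CUBIC))
E
```

```text
time_s: 6.38
tool_pos: [606.4, 63.1, 169.5]
tool_rot: [-0.24, 0.003, 0.971, 0.001]
contact_force: [-0.2, -0.1, 0.8]
gripper_width: 0.398
459 -454.87759498367325 -3.2290548231984033
slot [(array([330. , 232.6]), 0.96)]
mark [(array([304.3, 176. ]), 0.69)]
pointer [(array([325.6, 229.9]), 0.65), (array([372. , 193.9]), 0.63)]
shutter_grip [(array([223.3, 246.9]), 0.64)]
handle []
stand_mouth [(array([45.3, 78.9]), 0.62)]
```

View pics/w2.png

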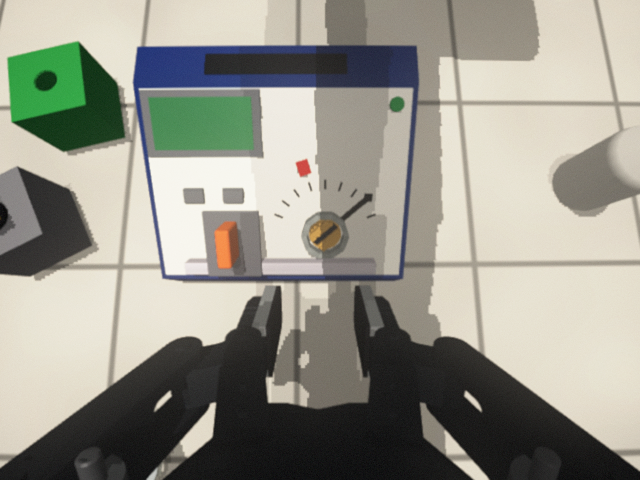

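View pics/w2c.png

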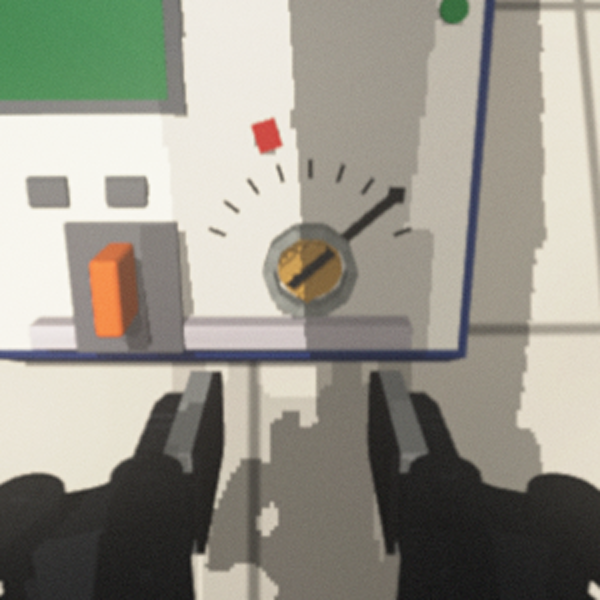

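```bash
cat >> face.py <<'E'
def onface(f,uv,h):
    oo,d=ray(f,uv);return oo+d*((F0+h*n-oo)@n)/(d@n)
def measure(f,S=None,c=(325,233)):
    hsv=cv2.cvtColor(f['image'],cv2.COLOR_RGB2HSV);H,Sa,V=hsv[...,0],hsv[...,1],hsv[...,2]
    out={}
    yy,xx=np.mgrid[0:480,0:640]
    near=(xx-c[0])**2+(yy-c[1])**2<40**2
    br=(H>10)&(H<30)&(Sa>110)&(V>60)&near
    br=cv2.morphologyEx(br.astype(np.uint8),cv2.MORPH_CLOSE,np.ones((5,5)))
    k=cv2.findContours(br,0,1)[0];k=max(k,key=cv2.contourArea);k=cv2.convexHull(k)
    E=cv2.fitEllipse(k);out['brass_uv']=E
    out['S10']=onface(f,E[0],10)
    red=((H<6)|(H>174))&(Sa>140)&(V>80)&((xx-c[0])**2+(yy-c[1])**2<150**2)
    nn,l,s,ce=cv2.connectedComponentsWithStats(red.astype(np.uint8));i=1+np.argmax(s[1:,4]);out['red']=(s[i],ce[i]);out['M']=onface(f,ce[i],0.5)
    return out
def ang(S,P):
    d=P-S;return np.arctan2(d@o,d@u),np.hypot(d@o,d@u)   # ccw seen from above: up-slope toward -y
E
python3 - <<'E'
from face import *
f=snap('wrist');mm=measure(f);print(mm);S=mm['S10']-10*n
print('S face',S,'mark ang,rad',ang(S,mm['M']))
for uv in[(171+397/2-1,100+194/2),(170+345/2,100+237/2)]: print('ptr',uv,ang(S,onface(f,uv,2)),ang(S,onface(f,uv,0.5)),(pt(f,uv)-F0)@n)
P,m=cloud(f)
hh=(P-F0)@n
print(np.round(hh[215:252:3,306:346:4],1))
fs=snap('side','side2');fc=snap('scene','scene2')
for nme,g in(('side',fs),('scene',fc)):
    print(nme,proj(g,S+10*n),[(x['uv'],x['score']) for x in r.place_of('slot',nme)],[(k,r.place_of(k,nme)[:2]) for k in('handle','stand_mouth')])
E
```

```text
{'brass_uv': ((324.8131103515625, 236.5565948486328), (29.30469512939453, 30.90622901916504), 55.21664810180664), 'S10': array([549.16479203,  69.14549278,  64.92355551]), 'red': (array([297, 162,  13,  16, 146], dtype=int32), array([303.12328767, 169.2739726 ])), 'M': array([501.34174152,  53.485806  ,  79.53928912])}
S face [544.47016907  69.17499035  56.09407958] mark ang,rad (np.float64(0.3148799148360357), np.float64(51.53289841441624))
ptr (368.5, 197.0) (np.float64(-0.8560193381784741), np.float64(43.50117865333519)) (np.float64(-0.8644926284892999), np.float64(43.49053200937472)) 1.6181979154716952
ptr (342.5, 218.5) (np.float64(-0.8533038631081987), np.float64(18.129893020580415)) (np.float64(-0.8737729754166338), np.float64(17.96773866469101)) 1.4359406641154457
[[-1.  -1.4 -1.3  3.1  7.4  7.   6.5  3.8  0.8  0.2]
 [ 0.2 -0.3  7.7 11.   9.9 11.6 11.  10.1  5.   3.2]
 [-0.5  7.1 10.2  9.5 10.6 10.2 10.2 10.7  9.3  5.9]
 [10.1 10.8  9.   2.6  3.3  8.1  6.2  2.5 11.  10.5]
 [ 9.5  9.8  2.4  2.   9.8  8.4  8.8  1.6  3.1 10.5]
 [ 9.6  2.8  2.4  8.9  9.3  9.7  2.2  1.5  3.   9.5]
 [ 9.5  2.3  9.3  8.8  9.4  1.7  2.9  4.8  7.2 -0.1]
 [ 9.8  6.7 10.2  9.4  2.6  1.8  4.3  9.4  8.4 -0.1]
 [ 9.7  1.9  8.6  6.5  2.   2.7  6.7  9.7  8.7  3.5]
 [10.1 -1.2  7.1  0.5  3.   7.2  8.6  9.2  1.3  7. ]
 [ 9.7  2.   2.6  1.7  8.1  8.6 10.   2.4  0.  10.3]
 [ 9.5  8.3  0.9  7.   9.3  9.9  8.4 -1.4  5.4 10.8]
 [ 9.7  8.9  9.   2.4  9.5  9.1  0.6  5.9  9.   9.1]]
side [301.39837041 217.46269017] [([301.0, 222.1], 0.48)] [('handle', [{'uv': [315.8, 293.5], 'score': 0.9}]), ('stand_mouth', [{'uv': [314.1, 310.6], 'score': 0.61}, {'uv': [247.4, 307.2], 'score': 0.61}])]
scene [329.30294149 211.63873903] [([328.4, 214.3], 0.45), ([131.0, 353.6], 0.17)] [('handle', [{'uv': [239.1, 285.3], 'score': 0.78}]), ('stand_mouth', [{'uv': [204.2, 255.5], 'score': 0.85}, {'uv': [241.9, 295.6], 'score': 0.56}])]
```

```bash
python3 -m handwheel '[[0,0,0,10,0,30,-0.2],[0,0,0,15,0,55,-0.2],[0,0,0,15,0,55,-0.2],[0,0,0,15,0,55,-0.2]]'
python3 - <<'E'
from face import *
f=snap('wrist','w3');
S=np.array([544.47,69.17,56.09]);c=proj(f,S+10*n);print(c)
mm=measure(f,c=c);print(mm);S1=mm['S10']-10*n
print('S face',S1,(S1-S)@u,(S1-S)@o,'mark',ang(S1,mm['M']))
P,m=cloud(f);h=(P-F0)@n;d=P-S;rr=np.hypot(d@u,d@o);k=m&(h>9.3)&(h<12.5)&(rr<22)
Q=P[k];a=(Q-S)@u;b=(Q-S)@o;print(k.sum(),np.percentile(a,[0.5,99.5]),np.percentile(b,[0.5,99.5]))
fl=m&(rr>60)&(rr<75)&((d@u)>0);print('face h',np.median(h[fl]))
x,y=c.astype(int);cv2.imwrite('pics/w3c.png',cv2.resize(f['image'][max(y-130,0):y+70,x-100:x+100,::-1],None,fx=3,fy=3,interpolation=cv2.INTER_CUBIC));print(max(y-130,0),x-100)
E
```

```text
time_s: 7.68
tool_pos: [567.5, 63.7, 127.5]
tool_rot: [-0.24, 0.004, 0.971, 0.001]
contact_force: [0.6, -0.6, 0.2]
gripper_width: 0.404
[325.30769897 283.75345753]
{'brass_uv': ((325.273193359375, 283.3382873535156), (35.58124542236328, 37.26065444946289), 82.58187866210938), 'S10': array([548.91604508,  69.11905761,  65.05572568]), 'red': (array([290, 193,  18,  20, 227], dtype=int32), array([298.81057269, 202.60792952])), 'M': array([501.44622449,  53.51534458,  79.48383432])}
S face [544.22142213  69.14855519  56.22624976] 0.2833233201942428 0.023006240735714688 mark (np.float64(0.3162183748980248), np.float64(51.13492002668987))
1106 [-19.22189008  15.89618732] [-17.33236248  17.43216382]
face h 14.454067300683153
153 225
```

View pics/w3c.png

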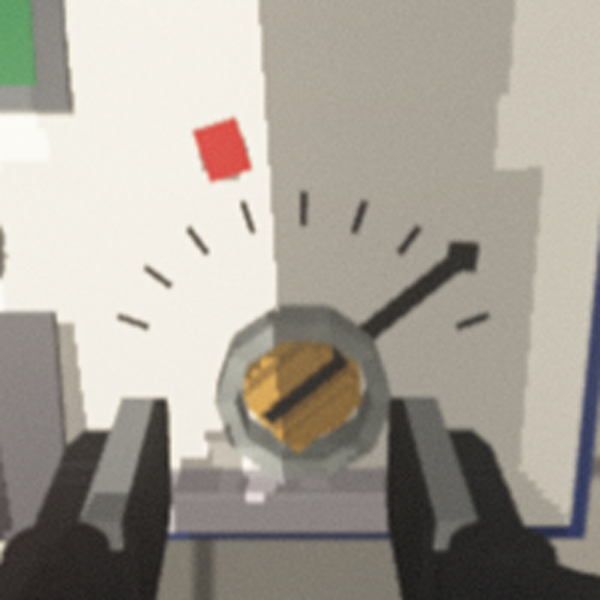

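```bash
cat >> face.py <<'E'
S=np.array([544.47,69.17,56.09])-1.5*u
E
python3 - <<'E'
from face import *
f=snap('wrist')
for x,y in[(463,253),(370,330)]: print(ang(S,onface(f,(225+x/3,153+y/3),1.5)))
for x,y in[(265,415),(342,361)]: print('slot',ang(S,onface(f,(225+x/3,153+y/3),3)),ang(S,onface(f,(225+x/3,153+y/3),8)))
M=onface(f,(298.8,202.6),0.5);print('mark',ang(S,M))
# stand & tool from scene/side
fs=snap('side');hs=r.place_of('handle','side');ss=r.place_of('stand_mouth','side')
fc=snap('scene');hc=r.place_of('handle','scene');sc=r.place_of('stand_mouth','scene')
print(hs,hc);print(ss,sc)
print('handle',tri([(fs,hs[0]['uv']),(fc,hc[0]['uv'])]))
for x in ss: print('side z60',x['uv'],onz(fs,x['uv'],60))
for x in sc: print('scene z60',x['uv'],onz(fc,x['uv'],60))
E
```

```text
(np.float64(-0.8684660270548301), np.float64(43.76342988257183))
(np.float64(-0.918415605968403), np.float64(18.50334938169827))
slot (np.float64(2.3761861892016807), np.float64(10.873609613265153)) (np.float64(2.1869406334435686), np.float64(9.150597695495765))
slot (np.float64(-1.0729654135174556), np.float64(10.038516164724294)) (np.float64(-0.8783529819045534), np.float64(11.001911134647775))
mark (np.float64(0.3096354425925507), np.float64(52.44867601617416))
[{'uv': [313.9, 291.8], 'score': 0.95}] [{'uv': [240.9, 287.1], 'score': 0.59}]
[{'uv': [314.7, 310.4], 'score': 0.85}, {'uv': [246.8, 308.3], 'score': 0.78}] [{'uv': [245.0, 298.7], 'score': 0.92}, {'uv': [205.5, 254.9], 'score': 0.74}]
handle [ 531.88181324 -193.58345963   91.88695453]
side z60 [314.7, 310.4] [ 528.88728956 -207.21375478   60.        ]
side z60 [246.8, 308.3] [ 407.63175588 -177.66790804   60.        ]
scene z60 [245.0, 298.7] [ 541.10060274 -196.88911185   60.        ]
scene z60 [205.5, 254.9] [ 411.94656309 -165.31961958   60.        ]
```

Run:
```python
from face import *
print(togo([590,-195,250],toolR(np.array([-1.,0,0]),np.array([0,0,-1.]))))
```

```text
(array([  0.16, -27.87,  -0.42]), array([  35.3, -258.4, -120.7]))
```

```bash
python3 -m handwheel '[[0,0,0,0,0,-50,0.3],[0,-5,0,5,-40,-100,0.3],[0,-15,0,15,-100,-120,0.3],[0,-25,0,30,-160,-120,0.3],[0,-27.9,-0.4,35,-220,-121,0.3],[0,-27.9,-0.4,35,-258,-121,0.3],[0,-27.9,-0.4,35,-258,-121,0.3],[0,-27.9,-0.4,35,-258,-121,0.3]]'
python3 - <<'E'
from face import *
f=snap('wrist','w4')
for k in('handle','stand_mouth','blade'):
    print(k,[(np.round(x['uv'],1),round(x['score'],2)) for x in r.place_of(k,'wrist')])
E
```

```text
time_s: 9.07
tool_pos: [590.3, -194.1, 249.9]
tool_rot: [-0.0, 0.001, 1.0, 0.002]
contact_force: [0.6, -0.9, -0.6]
gripper_width: 0.655
handle [(array([314.6, 155.4]), 0.85)]
stand_mouth [(array([312.6, 151. ]), 0.68)]
blade []
```

View pics/w4.png

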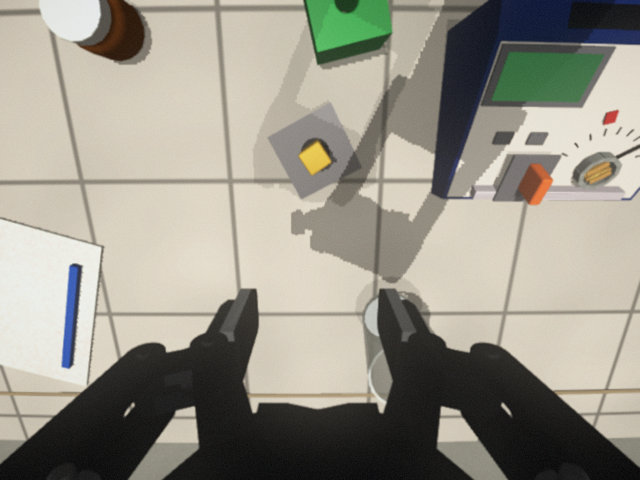

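Run:
```python
from face import *
f=snap('wrist');P,m=cloud(f)
hsv=cv2.cvtColor(f['image'],cv2.COLOR_RGB2HSV)
y=((hsv[...,0]>15)&(hsv[...,0]<32)&(hsv[...,1]>120)&(hsv[...,2]>110)).astype(np.uint8)
n_,l,s,c=cv2.connectedComponentsWithStats(y);
for i in range(1,n_):
    if s[i,4]>60:print(s[i],c[i],np.median(P[(l==i)&m],0))
k=[x for x in cv2.findContours(y,0,1)[0] if cv2.contourArea(x)>80 and abs(x.mean(0)[0,0]-315)<30][0]
W=np.array([onz(f,q[0],130)[:2] for q in k]);rr=cv2.minAreaRect(W.astype(np.float32));print(rr,cv2.boxPoints(rr))
g=((hsv[...,1]<50)&(P[...,2]>50)&(P[...,2]<68)&m);g[:100]=0;g[210:]=0;g[:,:250]=0;g[:,370:]=0
W=P[g];rr=cv2.minAreaRect(W[:,:2].astype(np.float32));print('stand top',g.sum(),np.median(W[:,2]),rr)
cv2.imwrite('pics/w4c.png',cv2.resize(f['image'][85:215,250:380,::-1],None,fx=4,fy=4,interpolation=cv2.INTER_CUBIC))
```

```text
[298 140  32  35 668] [313.5239521  157.05239521] [ 531.96724928 -195.64277568  130.70846704]
[584 163  27  21 328] [597.36890244 172.51219512] [550.17242869  69.28269226  61.894061  ]
((532.1612548828125, -195.3928985595703), (18.566650390625, 18.0185604095459), 33.63435745239258) [[ 519.4419  -193.03383]
 [ 529.42224 -208.03587]
 [ 544.8806  -197.75197]
 [ 534.90027 -182.74992]]
stand top 4306 60.86927558956974 ((532.8389892578125, -195.44126892089844), (64.21361541748047, 64.22675323486328), 27.778730392456055)
```

View pics/w4c.png

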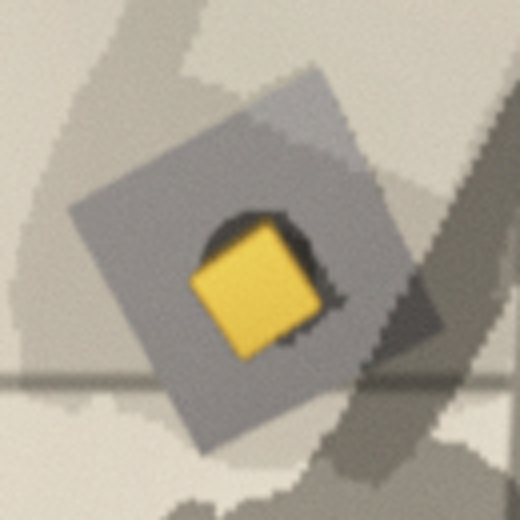

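Run:
```python
from face import *
a=np.radians(123.6)
print(togo([532.3,-195.4,170],toolR(np.array([np.cos(a),np.sin(a),0]),np.array([0,0,-1.]))))
```

```text
(array([ 0.16, -0.08, 56.45]), array([58.4, -2.3, 79.9]))
```

```bash
python3 -m handwheel '[[0,0,10,30,-2,0,0.3],[0,0,20,58,-2,30,0.3],[0,0,30,58,-2,60,0.3],[0,0,40,58,-2,70,0.3],[0,0,50,58,-2,80,0.3],[0.2,-0.1,56.5,58.4,-2.3,80,0.3],[0.2,-0.1,56.5,58.4,-2.3,80,0.3],[0.2,-0.1,56.5,58.4,-2.3,80,0.3]]'
python3 - <<'E'
from face import *
a=np.radians(123.6)
print(togo([532.3,-195.4,97.5],toolR(np.array([np.cos(a),np.sin(a),0]),np.array([0,0,-1.]))))
snap('wrist','w5')
E
```

```text
time_s: 10.32
tool_pos: [532.6, -195.1, 170.1]
tool_rot: [0.0, 0.472, 0.882, -0.0]
contact_force: [0.3, -0.0, 0.2]
gripper_width: 0.654
(array([-0.01,  0.06,  0.08]), array([-0. , -0.4, 72.6]))
```

View pics/w5.png

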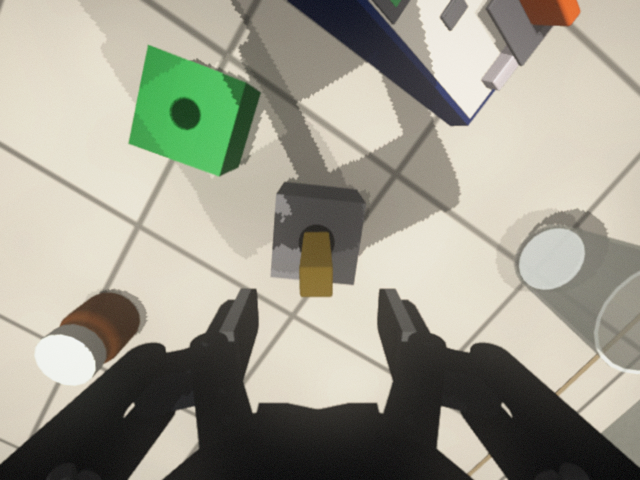

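The handle at (316,265) is square to the jaws and centred, in the grey stand at (318,235). The green look-alike is off to the left at (190,110). I'll descend, grip and lift.

```bash
python3 -m handwheel '[[0,0,0,0,-0.4,30,0.2],[0,0,0,0,-0.4,60,0],[0,0,0,0,-0.4,72.5,-0.2],[0,0,0,0,-0.4,72.5,-0.2],[0,0,0,0,-0.4,72.5,-1],[0,0,0,0,-0.4,72.5,-1],[0,0,0,0,-0.4,72.5,-1],[0,0,0,0,-0.4,72.5,-1],[0,0,0,0,-0.4,72.5,-1]]' 60
```

```text
time_s: 11.5
tool_pos: [533.3, -196.0, 99.0]
tool_rot: [0.002, 0.472, 0.882, -0.0]
contact_force: [1.0, 0.5, 5.6]
gripper_width: 0.206
```

```bash
python3 -m handwheel '[[0,0,0,0,0,-20,-1],[0,0,0,0,0,-60,-1],[0,0,0,0,0,-110,-1],[0,0,0,0,0,-150,-1],[0,0,0,0,0,-150,-1],[0,0,0,0,0,-150,-1]]' 60
python3 - <<'E'
from face import *
f=snap('wrist','w6');g=snap('side','s6');h=snap('scene','c6')
p=pose()[0]
for nme,q in(('wrist',f),('side',g),('scene',h)):
    print(nme,proj(q,p),proj(q,p-[0,0,83]),r.place_of('blade',nme)[:2],r.place_of('handle',nme)[:1])
uv=proj(f,p-[0,0,83]);cx,cy=np.clip(uv.astype(int),[60,60],[580,420])
cv2.imwrite('pics/w6c.png',cv2.resize(f['image'][cy-60:cy+60,cx-60:cx+60,::-1],None,fx=5,fy=5,interpolation=cv2.INTER_CUBIC))
E
```

```text
time_s: 12.25
tool_pos: [532.0, -195.2, 247.6]
tool_rot: [0.0, 0.472, 0.882, -0.0]
contact_force: [-0.3, -0.1, -0.7]
gripper_width: 0.204
wrist [314.83584021 319.71770298] [315.8677738  252.12766962] [{'uv': [316.2, 251.0], 'score': 0.88}, {'uv': [484.0, 39.6], 'score': 0.33}] [{'uv': [315.9, 320.4], 'score': 0.82}]
side [312.67804786 225.19220088] [313.75843861 263.88854563] [{'uv': [316.6, 265.3], 'score': 0.95}] [{'uv': [286.8, 253.2], 'score': 0.73}]
scene [231.67003424 236.29490625] [236.51658271 264.70434775] [{'uv': [239.1, 267.4], 'score': 0.87}] [{'uv': [232.6, 235.1], 'score': 0.75}]
```

View pics/w6.png

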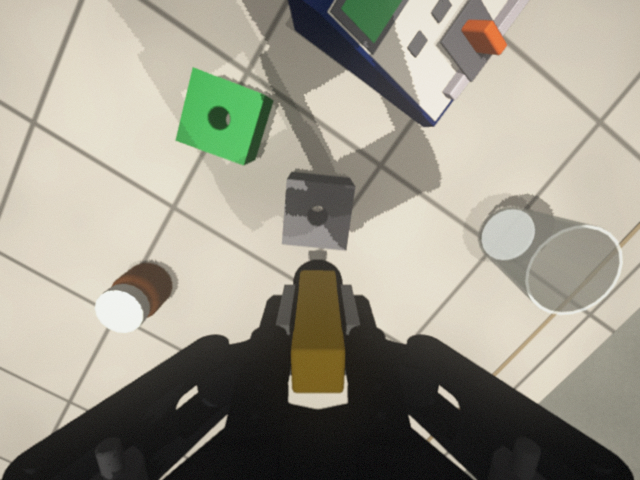

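View pics/w6c.png

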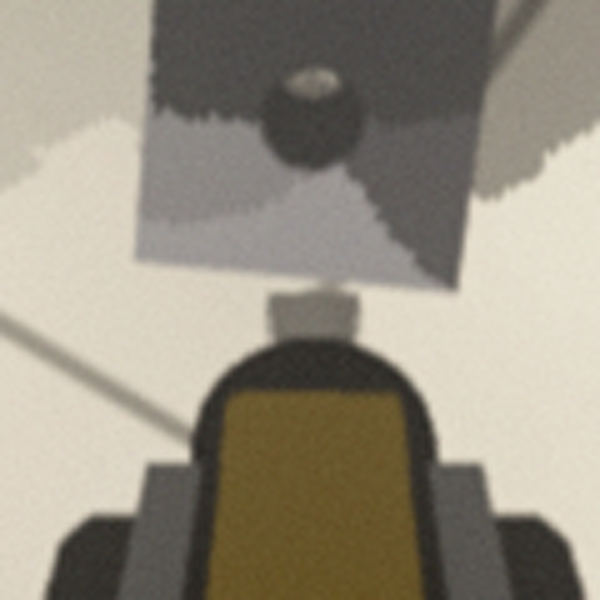

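Run:
```python
import cv2
a=cv2.imread('pics/c6.png')[205:285,200:280];b=cv2.imread('pics/s6.png')[205:285,275:355]
cv2.imwrite('pics/cs6.png',cv2.hconcat([cv2.resize(x,None,fx=5,fy=5,interpolation=cv2.INTER_CUBIC) for x in(a,b)]))
```

```text
(no output)
```

View pics/cs6.png

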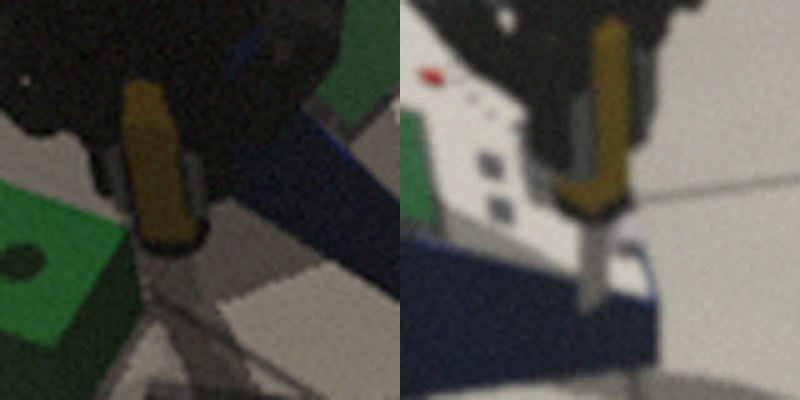

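Run:
```python
import cv2,numpy as np
a=cv2.imread('pics/c6.png')[245:285,220:260];b=cv2.imread('pics/s6.png')[245:275,300:330];w=cv2.imread('pics/w6.png')[235:275,296:336]
o=[]
for x in(a,b,w):
    x=cv2.resize(x,(260,260),interpolation=cv2.INTER_CUBIC).astype(float);lo,hi=np.percentile(x,2),np.percentile(x,98);o.append(np.clip((x-lo)/(hi-lo)*255,0,255).astype(np.uint8))
cv2.imwrite('pics/e6.png',cv2.hconcat(o))
```

View pics/e6.png

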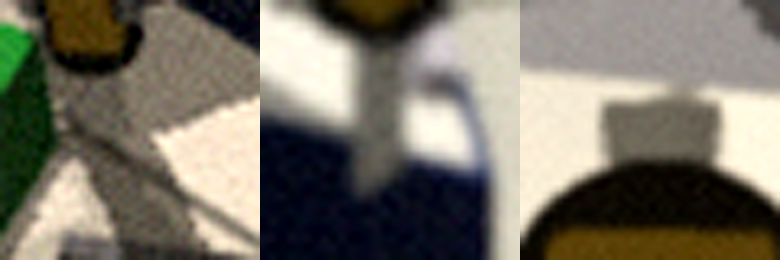

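```bash
cat >> face.py <<'E'
def scr(th,h): # tip height h above face, screw angle th
    d=np.cos(th)*u+np.sin(th)*o
    x=np.cos(th-np.pi/2)*u+np.sin(th-np.pi/2)*o
    return S+(h+84)*n, toolR(x,-n)
E
python3 - <<'E'
from face import *
print(togo(*scr(-0.89,70)),togo(*scr(-0.89,35)))
E
```

```text
(array([30.48, -4.45, 83.14]), array([172.8, 217.5,  56.8])) (array([30.48, -4.45, 83.14]), array([182.1, 203.9,  87.6]))
```

```bash
python3 -m handwheel '[[0,0,10,30,40,0,-1],[3,-0.5,20,60,80,0,-1],[8,-1,32,90,120,10,-1],[13,-2,42,120,160,20,-1],[18,-3,53,150,190,35,-1],[23,-3.5,63,172.8,217.5,45,-1],[27,-4,73,172.8,217.5,56.8,-1],[30.5,-4.5,83.1,172.8,217.5,56.8,-1],[30.5,-4.5,83.1,172.8,217.5,56.8,-1],[30.5,-4.5,83.1,172.8,217.5,56.8,-1]]'
python3 - <<'E'
from face import *
f=snap('wrist','w7');print(togo(*scr(-0.89,70)),togo(*scr(-0.89,30)))
print(proj(f,S+10*n),r.place_of('slot','wrist'),r.place_of('blade','wrist'))
p,Rt=pose();print('tip',proj(f,p+Rt.apply([0,0,84])))
E
```

```text
time_s: 13.95
tool_pos: [618.4, 68.3, 190.5]
tool_rot: [-0.081, 0.915, 0.322, -0.228]
contact_force: [-0.1, 0.6, -0.2]
gripper_width: 0.203
(array([0.04, 0.05, 0.1 ]), array([-0.2, -0.4, -0.3])) (array([0.04, 0.05, 0.1 ]), array([-0.1, -0.4, 39.7]))
[316.77546815 228.80761023] [{'uv': [317.8, 222.9], 'score': 0.86}] [{'uv': [317.5, 252.2], 'score': 0.57}, {'uv': [383.6, 289.2], 'score': 0.48}]
tip [316.62165862 254.42668514]
```

View pics/w7.png

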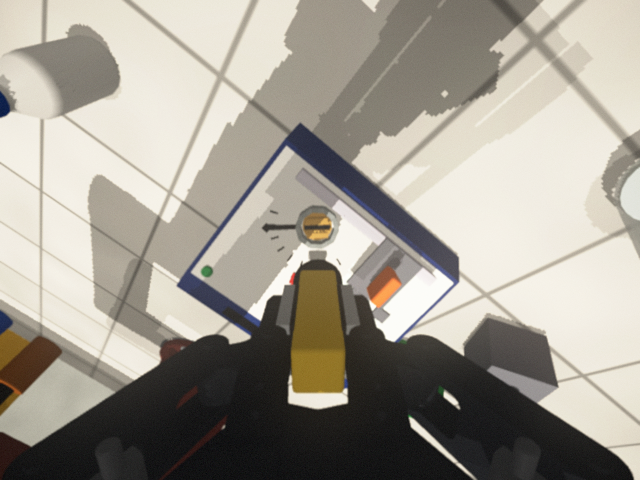

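```bash
python3 -m handwheel '[[0,0,0,0,-0.4,20,-1],[0,0,0,0,-0.4,40,-1],[0,0,0,0,-0.4,40,-1],[0,0,0,0,-0.4,40,-1]]'
cat > z.py <<'E'
from face import *
import sys
f=snap('wrist','w_'+sys.argv[1]);p,Rt=pose()
tip=p+Rt.apply([0,0,84]);ut=proj(f,tip);us=proj(f,S+3*n);u8=proj(f,S+10*n);print('tip',ut,'slotfloor',us,'top',u8, 'tip-S u,o,n',(tip-S)@u,(tip-S)@o,(tip-S)@n)
print(r.place_of('slot','wrist')[:1],r.place_of('blade','wrist')[:1])
print('force',np.round(Rt.inv().apply(r.sense()['contact_force']),1))
x,y=316,int(us[1]);im=f['image'][y-40:y+40,x-55:x+55,::-1]
cv2.imwrite('pics/z_'+sys.argv[1]+'.png',cv2.resize(im,None,fx=7,fy=7,interpolation=cv2.INTER_CUBIC));print('crop',x-55,y-40)
E
python3 z.py a
```

```text
time_s: 14.6
tool_pos: [599.3, 69.2, 156.5]
tool_rot: [-0.081, 0.915, 0.322, -0.228]
contact_force: [0.7, 0.7, -0.3]
gripper_width: 0.205
tip [318.07035668 253.77192719] slotfloor [318.20069627 240.76934305] top [318.23328843 243.82523944] tip-S u,o,n -0.06655108797283837 -0.28620063376793964 31.01367828739925
[{'uv': [320.2, 241.0], 'score': 0.71}] [{'uv': [317.7, 249.6], 'score': 0.71}]
force [-0.3 -0.2 -0.2]
crop 261 200
```

View pics/z_a.png

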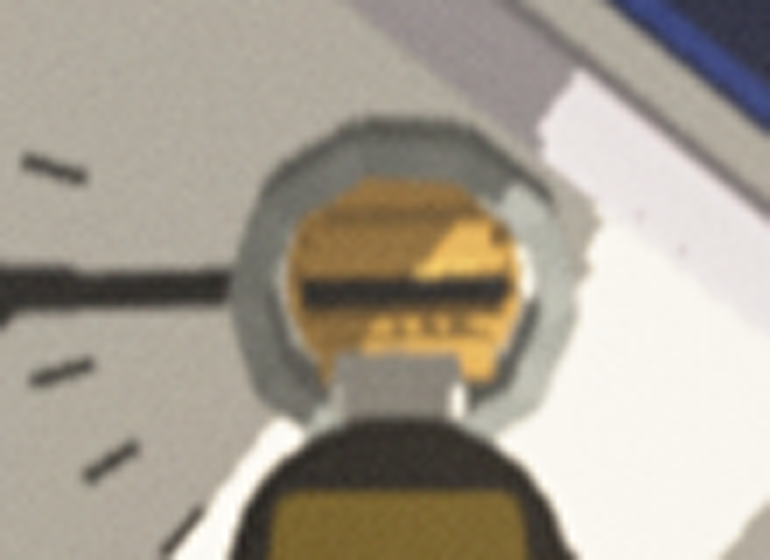

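```bash
sed -i 's/-1.5\*u$/-3.0*u/' face.py
python3 - <<'E'
from face import *
print(S,togo(*scr(-0.9,15)))
E
```

```text
[547.11879049  69.15335694  54.68158531] (array([ 0.13, -0.06,  0.67]), array([ 0.9,  1.1, 16.3]))
```

```bash
python3 -m handwheel '[[0.1,0,0.6,0.9,1.1,8,-1],[0.1,0,0.6,0.9,1.1,16,-1],[0.1,0,0.6,0.9,1.1,16,-1],[0.1,0,0.6,0.9,1.1,16,-1]]'; python3 z.py b
```

```text
time_s: 15.25
tool_pos: [593.6, 68.9, 142.2]
tool_rot: [-0.08, 0.917, 0.317, -0.228]
contact_force: [0.4, -0.9, -0.3]
gripper_width: 0.201
tip [317.87436481 253.76333854] slotfloor [317.81798284 247.72918453] top [317.8301558  251.17597521] tip-S u,o,n -0.12266153577571526 -0.06849618556015691 15.369281949149528
[{'uv': [317.7, 250.3], 'score': 0.77}] [{'uv': [317.6, 249.3], 'score': 0.81}]
force [ 0.7 -0.2  0. ]
crop 261 207
```

View pics/z_b.png

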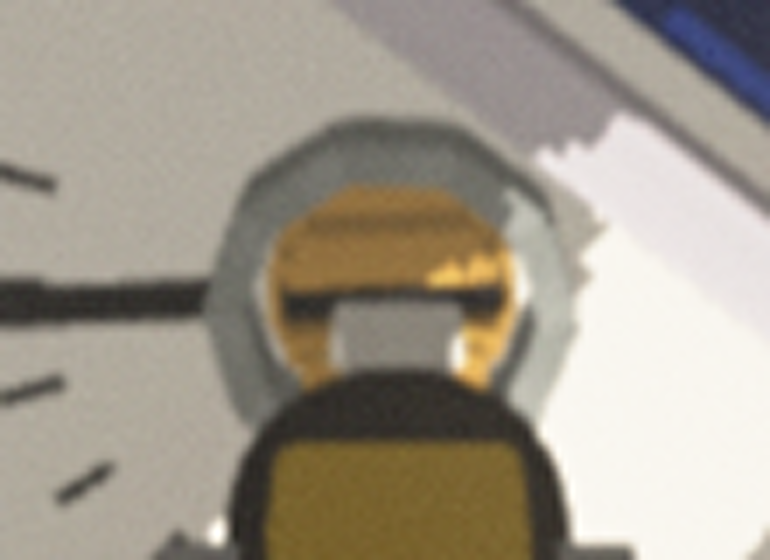

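Run:
```python
from face import *
f=snap('wrist');P,m=cloud(f);p,Rt=pose();tip=p+Rt.apply([0,0,84])
L=Rt.inv().apply((P-tip).reshape(-1,3)).reshape(P.shape); h=(P-S)@n
np.set_printoptions(linewidth=200)
print('rows; h map cols 296..342')
for v in range(224,266,1): print(v,np.round(h[v,298:340:3],0).astype(int))
```

```text
rows; h map cols 296..342
224 [ 1  0 -1  1  2  2  2  2  1  0  1 12 11 12]
225 [ 0  0  0  3  6  5  5  5  4  4  1  0 12 12]
226 [ 0  1 -1  5  8  8  8  7  7  6  3  1 12 10]
227 [ 1  1  3  8 11 10 10 10 10  9  5  0 10 11]
228 [-1  0  6 10 10 11 10  9 11 10  8  1  0 11]
229 [-1  4  9  9 10 10  9 10 10 10 10  4  0 11]
230 [ 1  7 11 10 11 11  9 11 12 11 11  7  0 -1]
231 [  4   9 224  11  11   9   9  11  10  11  10  10   3   0]
232 [ 6 10 10  9 10 11 10  9 10 10 10 10  6  0]
233 [ 8 10 10 11  1  2  3  1 11 11  9 10  9  2]
234 [11  9 11 10  3  2  4  2  3 10 10 10 10  5]
235 [ 9 11 10  2  2  2  2  3  3  2 10 10 11  9]
236 [11 10 11  2  1  3  2  2  4  2  9  9 10 10]
237 [ 9 11  1  3  3  3  3  3  3  5  3 10 10 11]
238 [11 10  5  6  5  5  6  7  6  7  3 10 10 11]
239 [10  2  7  8  7  7  7  8  8  8  9  1 10 10]
240 [ 12   2   9   8  10   9   9   9   9   9  10   2  10 224]
241 [11  2  9 11 11  9  9 10  9 10  9  3 11 10]
242 [10  3  7  9  9  9  9  9 10 10  9  7 -1 10]
243 [10  6  9  9  9 10  9  8  8  9  9  8  0 10]
244 [ -1   6   9 224   9   9   8   9   9   9   9   6  -1  10]
245 [ 0  8 10 10  9 10  
[... 269 characters left out ...]
 28 30 29 27 21  3  3  1 10]
252 [ 0  2  2  2 21 29 30 31 28 23  5  5  0 10]
253 [ 2  2  5  5 24 31 33 33 31 25  7  7 -1 10]
254 [ 3  4  6  6 26 33 35 34 33 26  7  8  1 10]
255 [ 5  2  7  8 28 34 36 36 33 26  6  8  3 10]
256 [ 5  2  8  7 30 35 37 37 35 29  9  8  4 10]
257 [ 6 -1  9  8 32 37 40 40 37 32 10  7  6 11]
258 [ 7 -1  9  9 34 38 40 41 40 32  9  1  7 10]
259 [ 9  2 10  9 37 62 62 63 62 35  9  0  9 10]
260 [11  4  8  9 62 63 64 64 64 62  9  2 11 11]
261 [10  5 10 63 64 65 66 65 64 64 62  3 10 10]
262 [ 9  5  9 65 65 66 66 66 66 66 65  6 10 11]
263 [10  8 64 65 65 65 66 66 65 66 64 63 10 11]
264 [12 10 64 66 65 66 66 66 65 66 67 65 10  9]
265 [11 63 66 65 66 67 66 67 66 66 66 65 63 10]
```

Run:
```python
from face import *
from scipy.optimize import least_squares
f=snap('wrist');P,m=cloud(f);p,Rt=pose()
L=Rt.inv().apply((P-p).reshape(-1,3)).reshape(P.shape)
v,u_=np.mgrid[0:480,0:640]
h=(P-S)@n
np.set_printoptions(linewidth=200,suppress=True)
for c in(301,304,307,332,335):
    print(c,[(r_,*np.round(L[r_,c,[0]],1),round(h[r_,c],1)) for r_ in range(240,260)])
k=m&(h>9.2)&(h<12.5)&(np.hypot(L[...,0],L[...,1])>13)&(np.hypot(L[...,0],L[...,1])<22)
Q=L[k][:,:2]
hull=cv2.convexHull(Q.astype(np.float32))[:,0]
print('extent',Q.min(0),Q.max(0))
g=lambda q:np.clip(np.hypot(*(Q-q).T)-17.5,0,9)+np.clip(13.5-np.hypot(*(Q-q).T),0,9)
print('rim centre',least_squares(lambda q:g(q),[0,0]).x,len(Q))
# blade/shank points
b=m&(h>14)&(h<60)&(np.abs(u_-317)<12)&(v>245)&(v<262)
for r_ in range(249,260): 
    kk=b[r_]; print(r_,np.round(L[r_,311:325:3],1).tolist())
```

```text
301 [(240, np.float64(5.1), np.float64(2.0)), (241, np.float64(5.0), np.float64(3.8)), (242, np.float64(4.6), np.float64(4.8)), (243, np.float64(4.2), np.float64(5.9)), (244, np.float64(3.9), np.float64(7.2)), (245, np.float64(3.1), np.float64(6.7)), (246, np.float64(2.3), np.float64(6.5)), (247, np.float64(1.8), np.float64(7.4)), (248, np.float64(-0.8), np.float64(2.0)), (249, np.float64(-1.5), np.float64(2.1)), (250, np.float64(-2.0), np.float64(2.7)), (251, np.float64(-3.1), np.float64(1.9)), (252, np.float64(-3.8), np.float64(1.9)), (253, np.float64(-4.5), np.float64(2.0)), (254, np.float64(-5.8), np.float64(0.7)), (255, np.float64(-6.2), np.float64(1.6)), (256, np.float64(-6.7), np.float64(2.3)), (257, np.float64(-8.6), np.float64(-0.7)), (258, np.float64(-9.1), np.float64(0.0)), (259, np.float64(-9.0), np.float64(2.3))]
304 [(240, np.float64(7.5), np.float64(9.4)), (241, np.float64(7.0), np.float64(9.8)), (242, np.float64(6.2), np.float64(9.7)), (243, np.float64(5.4), np.float64(9.2)), (244, np.float64(4.4), np.float64(8.5)), (245, np.float64(3.9), np.float64(9.0)), (246, np.fl
[... 3590 characters left out ...]
.3, 72.9]]
253 [[5.2, -4.2, 71.5], [6.5, -2.3, 67.9], [6.6, -0.5, 67.6], [6.6, 1.4, 67.6], [5.8, 3.2, 69.8]]
254 [[5.3, -4.2, 69.4], [6.4, -2.3, 66.5], [6.7, -0.5, 65.7], [7.0, 1.3, 64.9], [5.7, 3.2, 68.2]]
255 [[5.2, -4.2, 67.9], [6.7, -2.3, 64.0], [6.8, -0.5, 63.8], [6.4, 1.3, 64.9], [5.7, 3.2, 66.5]]
256 [[4.9, -4.1, 67.0], [6.7, -2.3, 62.3], [7.0, -0.5, 61.5], [6.5, 1.3, 62.9], [5.7, 3.1, 64.8]]
257 [[5.0, -4.1, 65.2], [6.4, -2.2, 61.5], [6.6, -0.5, 61.0], [6.3, 1.3, 61.6], [5.5, 3.1, 63.7]]
258 [[5.3, -4.1, 62.6], [6.2, -2.2, 60.3], [6.4, -0.5, 59.9], [6.8, 1.3, 58.7], [5.6, 3.1, 61.8]]
259 [[5.3, -4.0, 61.0], [14.7, -2.0, 37.1], [14.8, -0.4, 36.8], [14.5, 1.1, 37.4], [13.9, 2.7, 38.9]]
```

```bash
python3 -m handwheel '[[0,0,0,-2,0,-3,-1],[0,0,0,-3,0,-3,-1],[0,0,0,-3,0,-3,-1],[0,0,0,-3,0,-3,-1]]'
cat > rel.py <<'E'
from face import *
f=snap('wrist');P,m=cloud(f);p,Rt=pose()
L=Rt.inv().apply((P-p).reshape(-1,3)).reshape(P.shape)
h=(P-S)@n
v,c=np.mgrid[0:480,0:640]
X,Y,Zz=L[...,0],L[...,1],L[...,2]
sh=m&(abs(Y+0.5)<1.2)&(Zz>50)&(Zz<70)&(h>14);fl=m&(abs(Y+.5)<1.2)&(Zz>36)&(Zz<41)&(h>14)
print('shank axis x',np.median(X[sh])-5,'n',sh.sum(),'flange',np.percentile(X[fl],90)-13)
yy=Y[m&(Zz>50)&(Zz<70)&(h>14)&(abs(Y)<8)];print('y ext shank',np.percentile(yy,[1,99]))
fo=m&(h>0.5)&(h<4.2)&(abs(Y)>6.3)&(abs(Y)<9.5)&(abs(X)<7)
wl=m&(h>3.8)&(h<7)&(abs(Y)>6.3)&(abs(Y)<9.5)&(X<0)&(X>-9)
print('floor x range',np.percentile(X[fo],[2,50,98]),fo.sum(),'lower wall x',np.median(X[wl]),wl.sum(),'-> slot centre',np.median(X[wl])+2.5)
g=(m&(h>9)&(h<12.5)&(np.hypot(X,Y)<24));Q=L[g][:,:2];print('rim y',Q[:,1].min(),Q[:,1].max(),'x max',Q[:,0].max())
E
python3 rel.py
```

```text
time_s: 16.0
tool_pos: [593.3, 67.0, 146.4]
tool_rot: [-0.08, 0.917, 0.317, -0.227]
contact_force: [-0.0, 0.2, -0.8]
gripper_width: 0.202
shank axis x 1.8668411223773242 n 29 flange 1.7627257179684879
y ext shank [-4.7183279   4.41706704]
floor x range [-4.85751807  1.37662136  3.71738004] 53 lower wall x -1.6637408333263755 23 -> slot centre 0.8362591666736245
rim y -19.073476544986903 19.613203172464964 x max 22.47113880183187
```

```bash
cat >> rel.py <<'E'
for cc in(303,304,305,306,307,329,330,331):
    print(cc,[f'{q}:{X[q,cc]:.1f}/{h[q,cc]:.0f}' for q in range(238,257)])
E
python3 rel.py; python3 z.py c
```

```text
shank axis x 1.903703086741734 n 27 flange 1.6368289836231629
y ext shank [-4.77851948  4.42314506]
floor x range [-6.16975858  1.55836034  3.56273288] 51 lower wall x -1.5782156320023262 22 -> slot centre 0.9217843679976738
rim y -18.985225227956665 19.720925575186314 x max 22.23671865951252
303 ['238:7.8/9', '239:6.9/8', '240:6.5/9', '241:5.1/7', '242:2.9/3', '243:2.3/3', '244:1.5/3', '245:0.5/2', '246:0.1/3', '247:-0.4/4', '248:-0.6/5', '249:-0.7/7', '250:78.1/227', '251:-2.2/7', '252:-2.9/7', '253:-5.3/3', '254:-7.5/-1', '255:-7.3/2', '256:-7.3/4']
304 ['238:7.9/9', '239:7.3/9', '240:6.5/9', '241:5.1/7', '242:2.7/2', '243:2.3/3', '244:1.3/2', '245:1.1/4', '246:-0.0/3', '247:-0.3/4', '248:-0.4/6', '249:-0.6/7', '250:-1.2/8', '251:-1.9/8', '252:-2.1/9', '253:-2.8/10', '254:-3.8/9', '255:-3.8/11', '256:-5.2/9']
305 ['238:7.9/9', '239:6.9/8', '240:6.3/8', '241:5.5/8', '242:2.8/2', '243:2.3/3', '244:1.1/2', '245:0.5/2', '246:-0.5/2', '247:-0.3/4', '248:-0.9/5', '249:-0.5/8', '250:-1.0/8', '251:-1.9/8', '252:-2.0/10', '253:-3.0/9', '254:-3.6/9', '255:-4.3/10', '256:-5.3/9']
306 ['238:8
[... 890 characters left out ...]
, '246:0.4/4', '247:0.3/6', '248:-0.1/7', '249:-0.7/7', '250:-1.3/8', '251:-1.7/9', '252:-4.6/3', '253:-6.2/1', '254:-7.4/-1', '255:-7.3/1', '256:-7.5/3']
331 ['238:7.1/7', '239:6.5/7', '240:6.1/8', '241:3.4/2', '242:2.8/2', '243:2.1/2', '244:1.2/2', '245:0.7/3', '246:0.5/4', '247:0.4/6', '248:0.1/7', '249:-0.5/8', '250:-1.3/8', '251:-2.3/7', '252:-5.3/1', '253:-6.2/0', '254:-6.7/1', '255:-6.6/3', '256:-7.0/4']
tip [317.7776824  253.76786962] slotfloor [317.65659002 242.29251719] top [317.66929062 245.53863563] tip-S u,o,n 2.1652999826294055 1.7992976577663684 18.54565672674331
[{'uv': [316.3, 244.5], 'score': 0.67}] [{'uv': [319.7, 247.0], 'score': 0.98}]
force [-0.6  0.4  0.1]
crop 261 202
```

View pics/z_c.png

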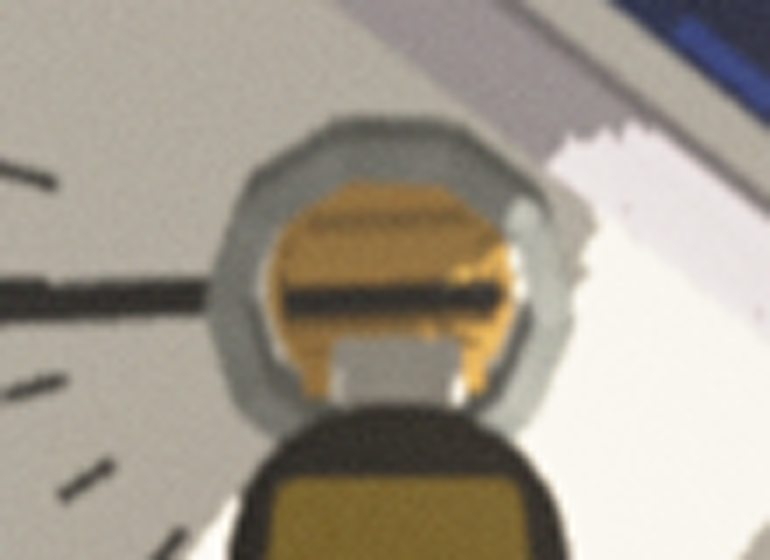

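```bash
python3 -m handwheel '[[0,0,-2.5,0.6,0,3,-1],[0,0,-2.5,0.6,0,6,-1],[0,0,-2.5,0.6,0,8,-1],[0,0,-2.5,0.6,0,10,-1],[0,0,-2.5,0.6,0,11,-1],[0,0,-2.5,0.6,0,12,-1],[0,0,-2.5,0.6,0,12,-1]]'; python3 z.py d
```

```text
time_s: 17.12
tool_pos: [588.0, 67.5, 135.5]
tool_rot: [-0.085, 0.91, 0.337, -0.226]
contact_force: [-0.1, 0.3, -1.4]
gripper_width: 0.2
tip [317.7607273 253.7794434] slotfloor [317.77877848 248.86255669] top [317.79612576 252.47710923] tip-S u,o,n 1.6475814043738168 1.4081728025507214 6.610449261792008
[{'uv': [50.8, 40.3], 'score': 0.39}] [{'uv': [318.4, 249.0], 'score': 0.64}]
force [-0.5  1.   0.8]
crop 261 208
```

View pics/z_d.png

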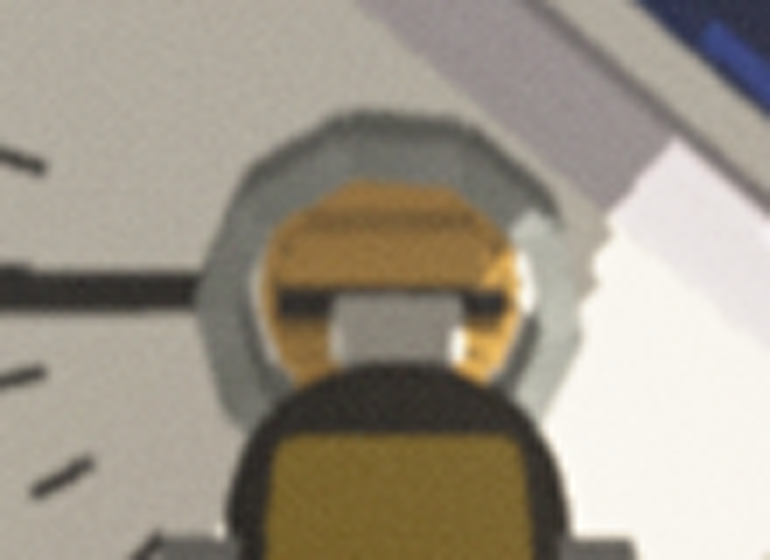

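```bash
python3 -m handwheel '[[0,0,0,0,0,1,-1],[0,0,0,0,0,2,-1],[0,0,0,0,0,3,-1],[0,0,0,0,0,3,-1]]'; python3 z.py e
```

```text
time_s: 17.77
tool_pos: [586.6, 67.5, 132.7]
tool_rot: [-0.085, 0.91, 0.337, -0.226]
contact_force: [-0.9, -0.3, -0.9]
gripper_width: 0.203
tip [317.79598802 253.7562308 ] slotfloor [317.80493713 250.39828212] top [317.82274192 254.10969338] tip-S u,o,n 1.6317873060477415 1.409057479019077 3.5706322167423665
[{'uv': [316.7, 252.0], 'score': 0.94}] [{'uv': [319.8, 250.3], 'score': 0.81}]
force [-0.7  0.8  0.9]
crop 261 210
```

View pics/z_e.png

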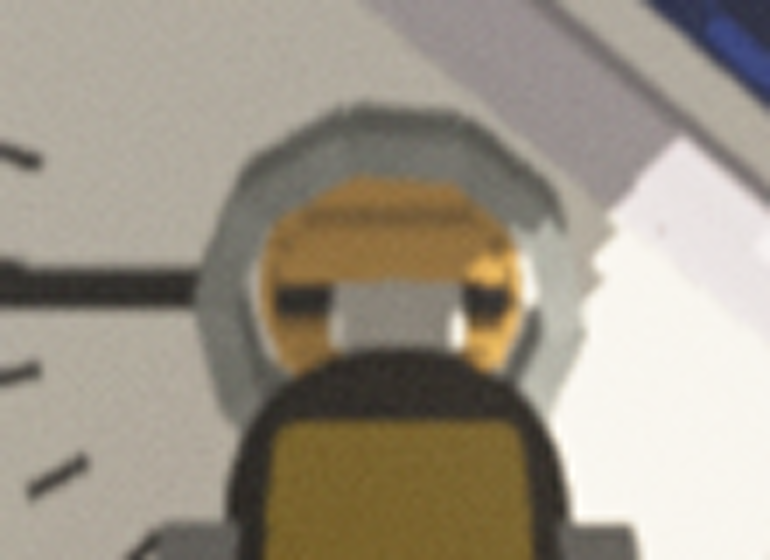

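```bash
python3 -m handwheel '[[0,0,-8,0,0,0,-1],[0,0,-16,0,0,0,-1],[0,0,-24,0,0,0,-1],[0,0,-32,0,0,0,-1],[0,0,-40,0,0,0,-1],[0,0,-46,0,0,0,-1],[0,0,-52,0,0,0,-1],[0,0,-52,0,0,0,-1]]'; python3 z.py f
```

```text
time_s: 18.92
tool_pos: [587.2, 67.4, 132.8]
tool_rot: [-0.175, 0.671, 0.702, -0.165]
contact_force: [0.9, 0.7, -2.1]
gripper_width: 0.202
tip [317.04740615 253.63589297] slotfloor [318.75744183 251.21999896] top [318.82582414 254.95765359] tip-S u,o,n 1.0637586611715346 1.453028344715773 3.829714125245359
[{'uv': [318.7, 251.0], 'score': 0.96}] [{'uv': [317.7, 250.5], 'score': 0.79}]
force [-0.9  1.8  1.3]
crop 261 211
```

View pics/w_f.png

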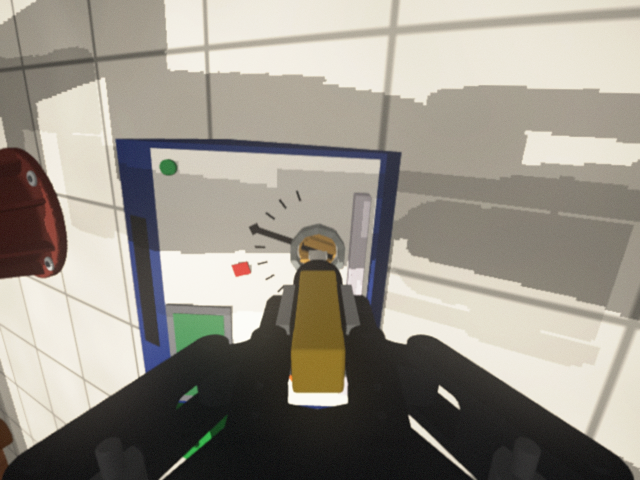

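```bash
cat > gauge.py <<'E'
from face import *
import sys
f=snap('wrist')
hsv=cv2.cvtColor(f['image'],cv2.COLOR_RGB2HSV);H,Sa,V=hsv[...,0].astype(int),hsv[...,1],hsv[...,2]
K=np.array(f['intrinsics']);uv=np.stack(np.meshgrid(np.arange(640),np.arange(480)),-1).reshape(-1,1,2).astype(float)
nn_=cv2.undistortPoints(uv,K,np.array([f['k1'],0,0,0,0])).reshape(-1,2);Rm,t=RT(f);D=np.c_[nn_,np.ones(len(nn_))]@Rm;o0=-Rm.T@t
def plane(hh): return (o0+D*(((F0+hh*n-o0)@n)/(D@n))[:,None]-S).reshape(480,640,3)
A=plane(1.5);a=A@u;b=A@o;rr=np.hypot(a,b)
dark=(V<75)&(Sa<110)&(rr>20)&(rr<52)
nc,l,s,c=cv2.connectedComponentsWithStats(dark.astype(np.uint8))
best=max(range(1,nc),key=lambda i:(np.ptp(rr[l==i]) if np.ptp(rr[l==i])<35 and s[i,4]<1500 else 0)*1.0)
k=l==best;x=np.c_[a[k],b[k]];x0=x.mean(0);d=np.linalg.svd(x-x0,full_matrices=False)[2][0];d*=np.sign(d@x0)
B=plane(0.5);red=((H<7)|(H>173))&(Sa>130)&(V>70);rb=np.hypot(B@u,B@o);red&=(rb>38)&(rb<65)
nc2,l2,s2,_=cv2.connectedComponentsWithStats(red.astype(np.uint8));i=1+np.argmax(s2[1:,4]);k2=l2==i;m_=np.array([(B@u)[k2].mean(),(B@o)[k2].mean()])
off=-(d[1])*(m_-x0)[0]+d[0]*(m_-x0)[1]
print('pointer n',k.sum(),'r',rr[k].min(),rr[k].max(),'line angle',np.arctan2(d[1],d[0]),'line offset from S',-d[1]*(-x0[0])+d[0]*(-x0[1]))
print('mark',m_,'n',k2.sum(),'ang',np.arctan2(m_[1],m_[0]),np.hypot(*m_),'line->mark lateral mm (ccw +)',off,'~rad',off/np.hypot(*m_))
print('tip-based angle',np.arctan2(*(x[np.argsort(rr[k])[-12:]].mean(0)[::-1])))
if len(sys.argv)>1:
    im=f['image'][:,:,::-1].copy();im[k]=(0,255,0);im[k2]=(255,0,255);cv2.imwrite('pics/g_'+sys.argv[1]+'.png',im)
E
python3 gauge.py f
```

```text
pointer n 156 r 20.06542737908184 51.951481785104605 line angle 1.5051104328836682 line offset from S 12.60740815768305
mark [52.33530466 16.17539848] n 174 ang 0.2997591796099763 54.777984898376516 line->mark lateral mm (ccw +) -38.55330155069116 ~rad -0.7038101460324764
tip-based angle 1.2464745368296204
```

View pics/g_f.png

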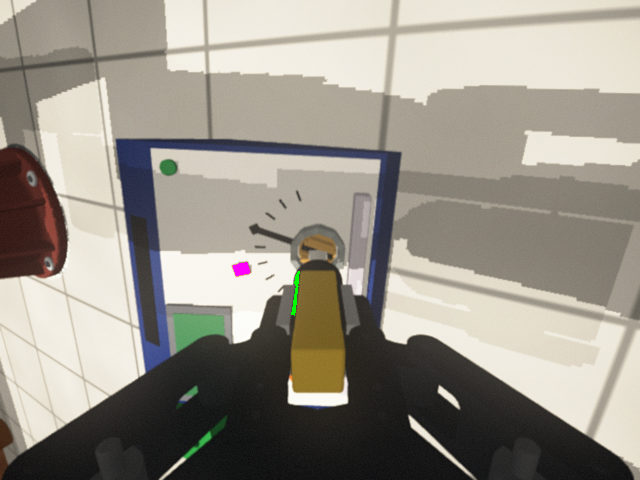

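```bash
python3 - <<'E'
s=open('gauge.py').read()
s=s.replace("dark=(V<75)","hd=(cloud(f)[0]-S)@n\ndark=(hd<5)&(hd>-4)&(V<75)")
open('gauge.py','w').write(s)
E
python3 gauge.py f2
```

```text
pointer n 187 r 20.057491756826792 47.88853720315282 line angle -0.29961336233004954 line offset from S -0.12905799040572496
mark [52.37663718 16.23608568] n 174 ang 0.3005939675064226 54.83541374411025 line->mark lateral mm (ccw +) 30.84272824510929 ~rad 0.5624600260889258
tip-based angle -0.2934622266762301
```

View pics/g_f2.png

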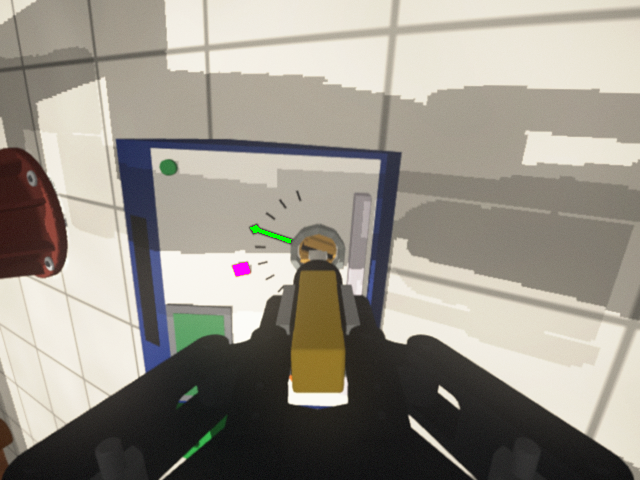

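```bash
python3 -m handwheel '[[0,0,-7,0,0,0,-1],[0,0,-14,0,0,0,-1],[0,0,-21,0,0,0,-1],[0,0,-27,0,0,0,-1],[0,0,-30,0,0,0,-1],[0,0,-30,0,0,0,-1]]'; python3 gauge.py h; python3 -c "
from h import *
p,Rt=pose();print(np.round(Rt.inv().apply(r.sense()['contact_force']),1),r.sense()['moment'],r.sense()['joints'])"
```

```text
time_s: 19.92
tool_pos: [587.4, 67.7, 132.7]
tool_rot: [-0.211, 0.467, 0.851, -0.114]
contact_force: [2.8, 0.5, -2.9]
gripper_width: 0.204
pointer n 60 r 20.098005588697074 32.77471811754692 line angle 0.23801357193128841 line offset from S 1.1872447301953795
mark [52.13124072 16.21053659] n 196 ang 0.30147787084718874 54.59347722866991 line->mark lateral mm (ccw +) 4.64965612624507 ~rad 0.08516871176330366
tip-based angle 0.20011288259467513
[-0.6  3.2  1.6] [ 0.12094422 -0.88784258 -0.12112968] [-4.61642705e-03  5.61725884e-01  1.45037161e+00  1.46664964e-03
  1.61450484e+00 -5.72613085e-01]
```

View pics/g_h.png

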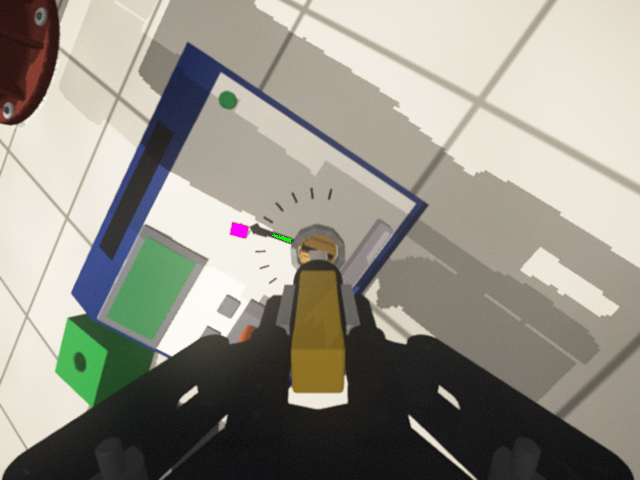

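```bash
sed -i 's/(V<75)&(Sa<110)/(cv2.morphologyEx(V,cv2.MORPH_BLACKHAT,np.ones((17,17)))>45)/' gauge.py; python3 gauge.py h2
python3 - <<'E'
import cv2
a=cv2.imread('pics/g_h2.png')[190:290,210:360];cv2.imwrite('pics/g_h2c.png',cv2.resize(a,None,fx=5,fy=5,interpolation=cv2.INTER_NEAREST))
E
```

```text
pointer n 306 r 20.008633847689218 49.42336383997161 line angle 0.24332235016548212 line offset from S 1.3928423937940186
mark [52.15125754 16.23108281] n 195 ang 0.3017282601529321 54.61869379487406 line->mark lateral mm (ccw +) 4.581083537449339 ~rad 0.08387391237611895
tip-based angle 0.2123239395444475
```

View pics/g_h2c.png

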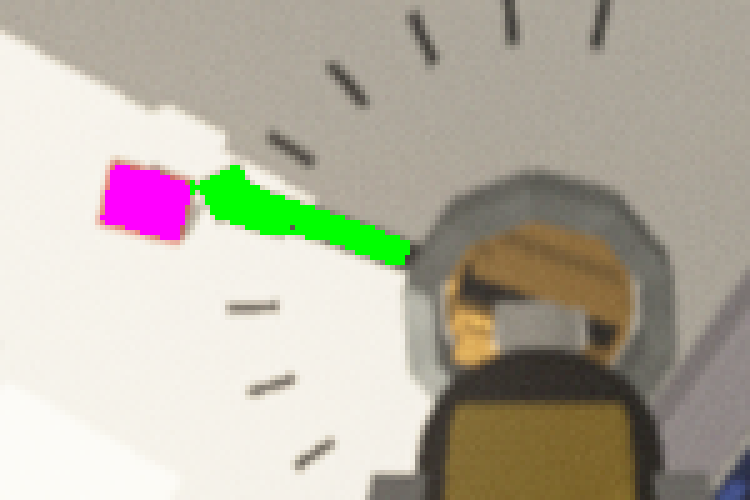

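```bash
python3 -m handwheel '[[0,0,-2.5,0,0,0,-1],[0,0,-4.5,0,0,0,-1],[0,0,-4.5,0,0,0,-1],[0,0,-4.5,0,0,0,-1]]'; python3 gauge.py i
python3 - <<'E'
import cv2
a=cv2.imread('pics/g_i.png')[190:290,210:360];from h import *
b=snap('wrist','w_i')['image'][190:290,210:360,::-1]
cv2.imwrite('pics/g_ic.png',cv2.vconcat([cv2.resize(q,None,fx=3,fy=3,interpolation=cv2.INTER_CUBIC) for q in(a,b)]))
E
```

```text
time_s: 20.52
tool_pos: [587.4, 67.8, 132.8]
tool_rot: [-0.216, 0.433, 0.869, -0.105]
contact_force: [2.5, 1.4, -2.3]
gripper_width: 0.205
pointer n 313 r 20.119863721185204 49.39836325404316 line angle 0.30010158601999826 line offset from S 1.0851584316263807
mark [52.14627852 16.21887753] n 196 ang 0.30154195313172666 54.61031360761766 line->mark lateral mm (ccw +) 1.1638173041095916 ~rad 0.021311309663441472
tip-based angle 0.2973606363575503
```

View pics/g_ic.png

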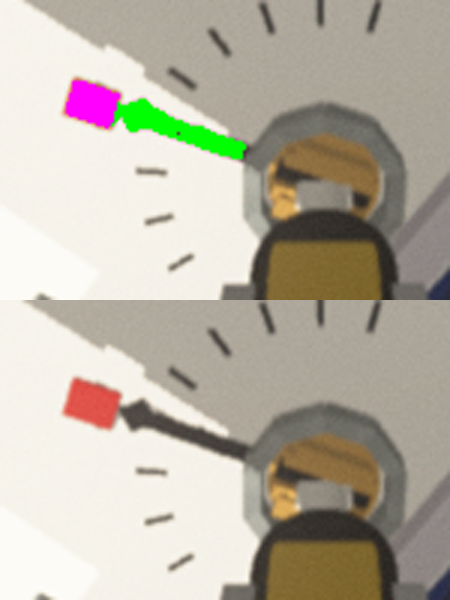

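```bash
python3 -m handwheel '[[0,0,4,0,0,0,-1],[0,0,8,0,0,0,-1],[0,0,9,0,0,0,-1],[0,0,9,0,0,-4,-1],[0,0,9,0,0,-12,-1],[0,0,9,0,0,-25,-1],[0,0,9,0,0,-45,-1],[0,0,9,0,0,-45,-1],[0,0,9,0,0,-45,-1]]'; python3 gauge.py j
python3 - <<'E'
from h import *
b=snap('wrist','w_j')['image'][140:290,200:400,::-1]
cv2.imwrite('pics/g_jc.png',cv2.resize(b,None,fx=4,fy=4,interpolation=cv2.INTER_CUBIC))
E
```

```text
time_s: 21.75
tool_pos: [608.6, 67.6, 172.8]
tool_rot: [-0.207, 0.5, 0.832, -0.122]
contact_force: [-0.5, -0.4, -1.4]
gripper_width: 0.202
pointer n 218 r 20.020326671506066 49.38481237969331 line angle 0.3002873375208967 line offset from S 1.1066021620938162
mark [52.11513231 16.12352928] n 130 ang 0.3000425497220324 54.55231628165767 line->mark lateral mm (ccw +) 1.0932484208016424 ~rad 0.02004036666668963
tip-based angle 0.2970738659134035
```

View pics/g_jc.png

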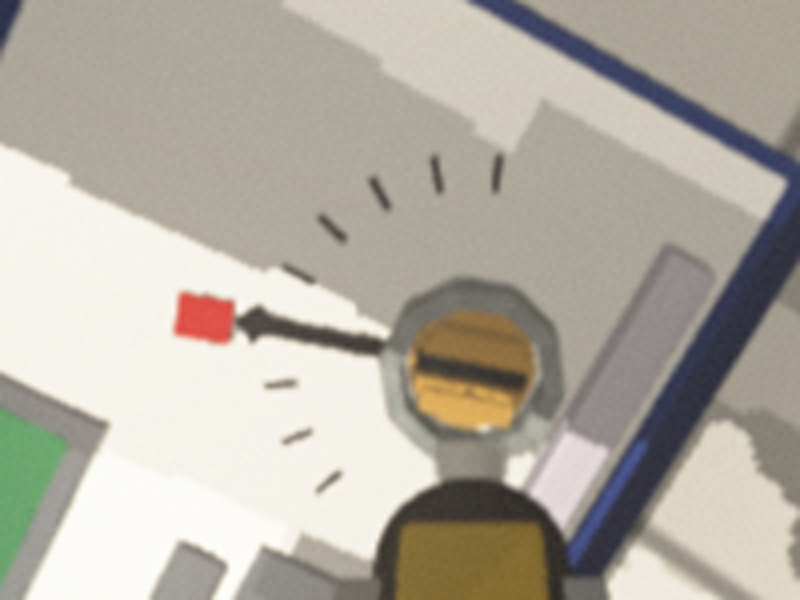

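Run:
```python
from face import *
a=np.radians(123.6);Rd=toolR(np.array([np.cos(a),np.sin(a),0]),np.array([0,0,-1.]))
p0,R0=pose()
print(togo([533,-195.6,225],Rd),r.sense()['joints'])
for q in([608,20,215],[580,-80,235]): print(togo(q,Rd)[1])
```

```text
(array([-23.83, -14.47,  -5.47]), array([-189.4, -204.1,  -13. ])) [-4.72131727e-03  5.59577398e-01  1.37392986e+00  1.56873951e-03
  1.69439465e+00 -4.93921697e-01]
[-32.5 -39.9 -38.4]
[-104.6 -117.1  -43.4]
```

```bash
python3 -m handwheel '[[-3,-2,-1,-32,-40,-38,-1],[-8,-5,-2,-70,-80,-40,-1],[-14,-9,-3,-105,-117,-43,-1],[-20,-12,-4.5,-145,-160,-30,-1],[-23.8,-14.5,-5.5,-180,-195,-15,-1],[-23.8,-14.5,-5.5,-189.4,-204,-13,-1],[-23.8,-14.5,-5.5,-189.4,-204,-13,-1],[-23.8,-14.5,-5.5,-189.4,-204,-13,-1]]'
python3 - <<'E'
from face import *
a=np.radians(123.6);Rd=toolR(np.array([np.cos(a),np.sin(a),0]),np.array([0,0,-1.]))
print(togo([533,-195.6,155],Rd),togo([533,-195.6,98.5],Rd))
E
```

```text
time_s: 22.85
tool_pos: [533.9, -194.5, 224.9]
tool_rot: [-0.0, 0.472, 0.882, 0.0]
contact_force: [0.4, 0.6, 0.1]
gripper_width: 0.202
(array([-0.  , -0.02,  0.11]), array([-0.5, -1.3, 69.9])) (array([-0.  , -0.02,  0.11]), array([ -0.5,  -1.3, 126.4]))
```

Next I lower to just above the stand and compare tool axis with hole in one wrist view.

```bash
python3 -m handwheel '[[0,0,0,-0.5,-1.3,30,-1],[0,0,0,-0.5,-1.3,62,-1],[0,0,0,-0.5,-1.3,62,-1],[0,0,0,-0.5,-1.3,62,-1]]'
python3 - <<'E'
from face import *
f=snap('wrist','w8');P,m=cloud(f);p,Rt=pose();print(p)
L=Rt.inv().apply((P-p).reshape(-1,3)).reshape(P.shape);X,Y,Zz=L[...,0],L[...,1],L[...,2]
sh=m&(abs(Y+.5)<1.2)&(Zz>45)&(Zz<72)&(X<12);print('shank axis x',np.median(X[sh])-5,sh.sum())
yy=Y[m&(Zz>45)&(Zz<70)&(X<12)&(abs(Y)<9)];print(np.percentile(yy,[1,99]))
top=m&(abs(P[...,2]-60.5)<3.5)&(np.hypot(X,Y)<60);Q=L[top][:,:2].astype(np.float32);rr=cv2.minAreaRect(Q);print('stand top tool xy',rr,np.median(P[top][:,2]))
cv2.imwrite('pics/w8c.png',cv2.resize(f['image'][170:320,220:420,::-1],None,fx=4,fy=4,interpolation=cv2.INTER_CUBIC))
E
```

```text
time_s: 23.35
tool_pos: [534.3, -195.0, 163.8]
tool_rot: [0.0, 0.471, 0.882, 0.0]
contact_force: [0.4, 0.3, -0.6]
gripper_width: 0.2
[ 534.63586351 -195.45624459  164.57898417]
shank axis x 1.8143428596464766 30
[-3.79237796  5.27349296]
stand top tool xy ((1.796438217163086, -1.7796707153320312), (64.39918518066406, 64.29342651367188), 5.995474338531494) 60.67971719716856
```

View pics/w8c.png

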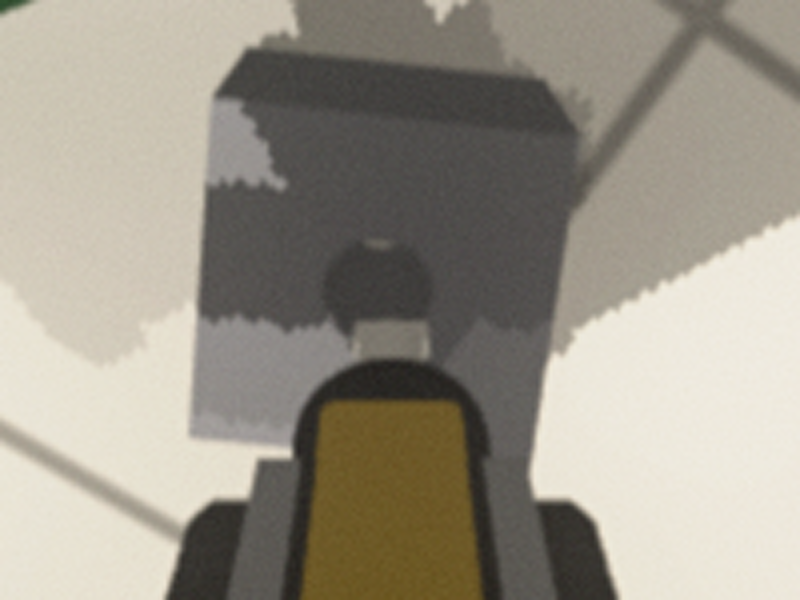

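```bash
python3 -m handwheel '[[0,0,0,0,-2.3,0,-1],[0,0,0,0,-2.3,0,-1],[0,0,0,0,-2.3,20,-1],[0,0,0,0,-2.3,40,-1],[0,0,0,0,-2.3,55,-1],[0,0,0,0,-2.3,60,-1],[0,0,0,0,-2.3,60,-1]]'
```

```text
time_s: 24.28
tool_pos: [532.5, -196.7, 103.8]
tool_rot: [0.0, 0.471, 0.882, 0.0]
contact_force: [-0.1, 0.3, 0.4]
gripper_width: 0.208
```

```bash
python3 -m handwheel '[[0,0,0,0,0,2,-1],[0,0,0,0,0,4,-1],[0,0,0,0,0,4.5,-1],[0,0,0,0,0,4.5,-1]]'; python3 -m handwheel '[[0,0,0,0,0,0.5,-1],[0,0,0,0,0,1,-1],[0,0,0,0,0,1,-1]]'
```

```text
time_s: 24.78
tool_pos: [532.6, -196.7, 99.4]
tool_rot: [0.001, 0.471, 0.882, 0.0]
contact_force: [-0.7, 0.4, -0.8]
gripper_width: 0.203
time_s: 25.15
tool_pos: [532.8, -196.8, 99.1]
tool_rot: [0.001, 0.471, 0.882, 0.0]
contact_force: [-1.4, 0.1, 4.5]
gripper_width: 0.199
```

```bash
python3 -m handwheel '[[0,0,0,0,0,1,-0.4],[0,0,0,0,0,1,-0.2],[0,0,0,0,0,1,0],[0,0,0,0,0,1,0.1],[0,0,0,0,0,1,0.1],[0,0,0,0,0,-30,0.1],[0,0,0,0,0,-80,0.1],[0,0,0,-40,0,-120,0.1],[0,0,0,-60,0,-120,0.1],[0,0,0,-60,0,-120,0.1]]'
python3 - <<'E'
from face import *
f=snap('wrist','w9');P,m=cloud(f)
hsv=cv2.cvtColor(f['image'],cv2.COLOR_RGB2HSV)
y=((hsv[...,0]>15)&(hsv[...,0]<32)&(hsv[...,1]>120)&(hsv[...,2]>110)&(P[...,2]>115)&(P[...,2]<145)&(np.hypot(P[...,0]-533,P[...,1]+195)<30)).astype(np.uint8)
k=max(cv2.findContours(y,0,1)[0],key=cv2.contourArea)
W=np.array([onz(f,q[0],130)[:2] for q in k]);print(cv2.minAreaRect(W.astype(np.float32)),np.median(P[y>0],0))
g=((hsv[...,1]<60)&(P[...,2]>50)&(P[...,2]<68)&m)&(np.hypot(P[...,0]-533,P[...,1]+195)<50)
W=P[g];print('stand',np.median(W[:,2]),cv2.minAreaRect(W[:,:2].astype(np.float32)))
fs=snap('side','s9')
cv2.imwrite('pics/s9c.png',cv2.resize(fs['image'][250:350,260:380,::-1],None,fx=5,fy=5,interpolation=cv2.INTER_CUBIC))
E
```

```text
time_s: 26.4
tool_pos: [566.6, -247.7, 219.9]
tool_rot: [0.002, 0.472, 0.882, 0.0]
contact_force: [-0.7, 0.8, -0.9]
gripper_width: 0.551
((532.9616088867188, -195.45457458496094), (16.972848892211914, 17.613906860351562), 33.69154357910156) [ 532.88639927 -195.30950829  130.77864845]
stand 60.8435282102957 ((532.6321411132812, -195.38641357421875), (64.2326889038086, 63.794490814208984), 27.61137580871582)
```

View pics/w9.png

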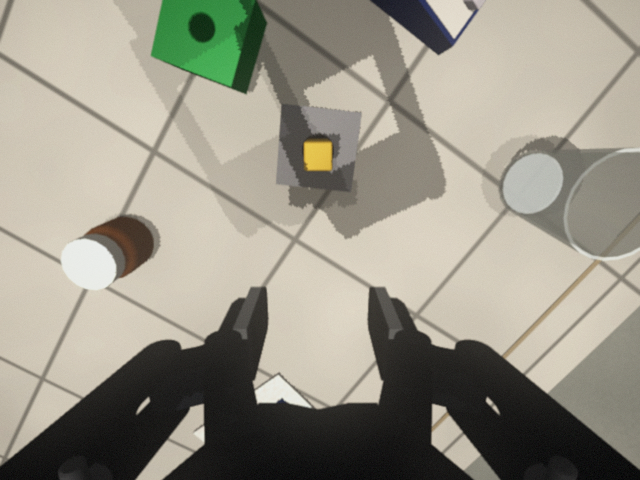

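View pics/s9c.png

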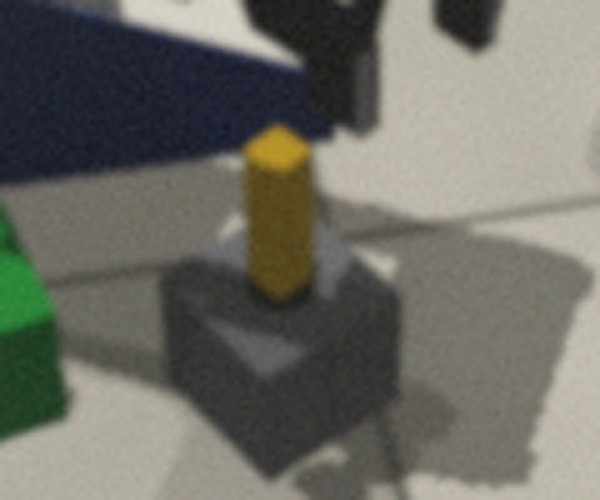

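Run:
```python
from face import *
print(togo([600,30,175],toolR(u,-n)))
```

```text
(array([ 13.67,  25.65, -54.7 ]), array([209.8, 182.4,  43.2]))
```

```bash
python3 -m handwheel '[[1,2,-8,35,30,0,-0.2],[3,5,-16,70,60,0,-0.2],[5,9,-24,105,90,0,-0.2],[7,13,-32,140,120,10,-0.2],[10,18,-40,175,150,25,-0.2],[12,22,-48,205,180,40,-0.2],[13.7,25.7,-54.7,210,182,43,-0.2],[13.7,25.7,-54.7,210,182,43,-0.2],[13.7,25.7,-54.7,210,182,43,-0.2]]'
python3 gauge.py k
python3 - <<'E'
from face import *
f=snap('wrist','w10');c=proj(f,S).astype(int);print(c)
y0=max(c[1]-110,0);cv2.imwrite('pics/w10c.png',cv2.resize(f['image'][y0:y0+150,c[0]-100:c[0]+100,::-1],None,fx=4,fy=4,interpolation=cv2.INTER_CUBIC))
P,m=cloud(f);hsv=cv2.cvtColor(f['image'],cv2.COLOR_RGB2HSV)
org=(hsv[...,0]<14)&(hsv[...,1]>170)&(hsv[...,2]>120)&m
Q=P[org];h=(Q-F0)@n;T=Q[h>37];a=T@u;b=T@o;print(len(T),(a.min()+a.max())/2,(b.min()+b.max())/2)
G=u*-455+o*(b.min()+b.max())/2+n*(np.array([560.08,69.31,82.86])@n)
print(G,togo(G+5*n,toolR(u,-n)),togo(G+55*n,toolR(u,-n)))
E
```

```text
time_s: 27.62
tool_pos: [598.9, 29.8, 175.1]
tool_rot: [-0.242, 0.004, 0.97, 0.001]
contact_force: [0.3, -0.0, -0.2]
gripper_width: 0.397
pointer n 216 r 20.0146550467264 48.745190923839466 line angle 0.29051568803750893 line offset from S 0.6543077136334308
mark [52.04670147 15.70174783] n 134 ang 0.2930026297469393 54.36362771744105 line->mark lateral mm (ccw +) 0.7895067475148316 ~rad 0.014522701678746515
tip-based angle 0.27821360193227107
[365 244]
435 -454.9463989321502 -3.013766492626915
[ 5.59441275e+02 -5.01293473e-01  8.29663834e+01] (array([ 0.03,  0.02, -0.12]), array([ -8.6, -30. ,  95.7])) (array([ 0.03,  0.02, -0.12]), array([ -8.7, -30. ,  45.7]))
```

View pics/w10c.png

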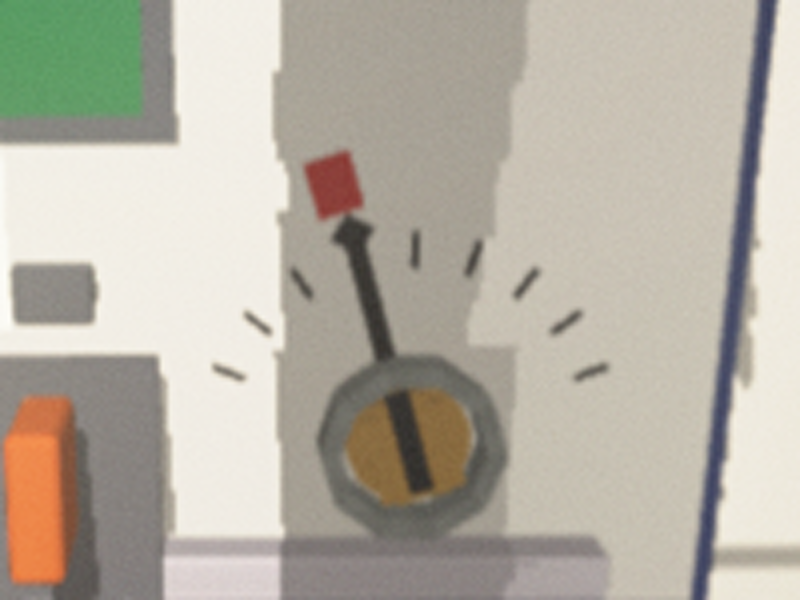

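The pointer tip at crop (350,228) points squarely at the red mark's near edge (340,212). The estimated error is 0.015 rad or less. Next I close the shutter.

```bash
python3 -m handwheel '[[0,0,0,-8.6,-15,20,-0.2],[0,0,0,-8.6,-30,45,-0.2],[0,0,0,-8.6,-30,60,-0.2],[0,0,0,-8.6,-30,80,-0.2],[0,0,0,-8.6,-30,95,-0.2],[0,0,0,-8.6,-30,95,-0.2],[0,0,0,-8.6,-30,95,-1],[0,0,0,-8.6,-30,95,-1],[0,0,0,-8.6,-30,95,-1],[0,0,0,-8.6,-30,95,-1]]' 40
```

```text
time_s: 28.98
tool_pos: [563.1, -0.5, 88.9]
tool_rot: [-0.241, 0.004, 0.971, 0.001]
contact_force: [2.4, -0.3, 2.1]
gripper_width: 0.106
```

```bash
python3 -m handwheel '[[0,0,0,0,12,0,-1],[0,0,0,0,25,0,-1],[0,0,0,0,38,0,-1],[0,0,0,0,50,0,-1],[0,0,0,0,60,0,-1],[0,0,0,0,67,0,-1],[0,0,0,0,70,0,-1],[0,0,0,0,72,0,-1],[0,0,0,0,72,0,-1],[0,0,0,0,72,0,-1]]'
```

```text
time_s: 30.22
tool_pos: [563.6, 69.1, 88.9]
tool_rot: [-0.241, 0.004, 0.971, -0.001]
contact_force: [-0.0, -6.7, 1.6]
gripper_width: 0.105
```

The stop was felt (6.7 N after 69.6 mm). I'll release, retreat and check.

```bash
python3 -m handwheel '[[0,0,0,0,0,0,-0.2],[0,0,0,0,0,0,-0.2],[0,0,0,0,0,0,-0.2],[0,0,0,0,0,-30,-0.2],[0,0,0,0,0,-80,-0.2],[0,0,0,0,0,-110,-0.2],[0,0,0,0,0,-110,-0.2],[0,0,0,0,0,-110,-0.2]]'
python3 - <<'E'
from face import *
f=snap('wrist','w11')
P,m=cloud(f);hsv=cv2.cvtColor(f['image'],cv2.COLOR_RGB2HSV)
org=(hsv[...,0]<14)&(hsv[...,1]>170)&(hsv[...,2]>120)&m
Q=P[org];h=(Q-F0)@n;T=Q[h>37];b=T@o;print(len(T),(b.min()+b.max())/2,'start -72.8')
snap('scene','c11');snap('side','s11')
E
python3 gauge.py l
```

```text
time_s: 31.22
tool_pos: [613.8, 69.4, 184.6]
tool_rot: [-0.242, 0.004, 0.97, -0.001]
contact_force: [0.5, 0.1, -0.0]
gripper_width: 0.4
280 -72.54505700416615 start -72.8
pointer n 217 r 20.476790429015892 49.4636436331376 line angle 0.29632319761068304 line offset from S 0.9023473810265852
mark [51.93358154 16.00890719] n 131 ang 0.29901500529865904 54.345027381457996 line->mark lateral mm (ccw +) 1.0486335668743374 ~rad 0.019295851293141885
tip-based angle 0.2944154580897159
```

View pics/w11.png

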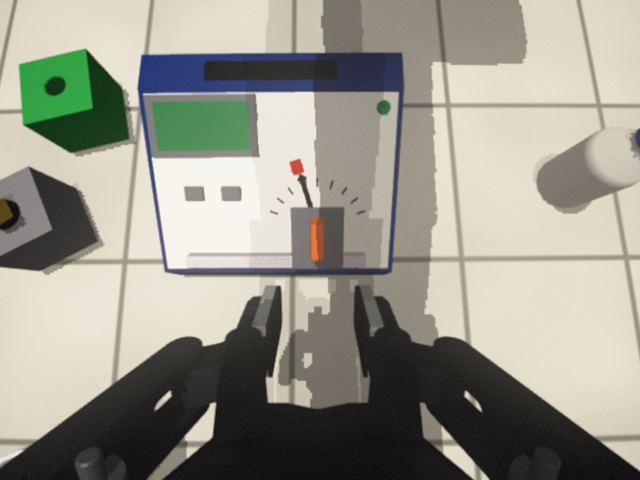

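View pics/s11.png

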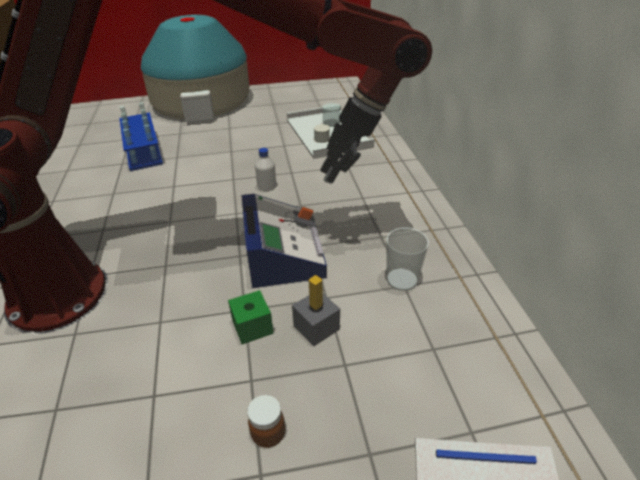

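```bash
python3 -c "
from rig import r
print(r.sense()['time_s'],r.sign_off())"
```

```text
the job is handed in; nothing more can be done
31.425 None
```

The calibration is done and handed in at 31.4 s of the 72 s allowed. I opened the shutter, turned the trimmer to the mark with the yellow tool, stood the tool back in the grey stand and closed the shutter, in that order.

What the last checks showed:
- **Shutter:** it opened 69.6 mm. When I closed it I felt the end stop, and the tab's centre measured within 0.3 mm of its starting position.
- **Pointer:** the pointer's direction reads within about 0.003 rad of the mark. Extending the pointer's line puts the mark about 0.02 rad (1 mm) further round; I left this small disagreement uncorrected.
- **Tool:** it stands upright in the grey stand. Its handle top is at 130.8 mm, against 130.7 mm before I took it out, so it is seated on its flange.
- **Other objects:** the beaker, jar, bottle and green stand look to be where they started in the side picture. I did not measure their positions.
- **Forces:** the wrist force shown at the end of each move stayed below about 7 N. Peaks during a move were not recorded.

The first screw position from the camera was about 3 mm off. I corrected it by comparing the blade and the slot directly in one depth picture before inserting the blade.

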